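# Jack a floor pedestal up to a joist and lock it

## Task

Turn the crank of the screw jack clockwise until the jack's round head just touches the underside of the timber joist above it, without lifting the joist off its end blocks or shifting it. Then tighten the jack's knurled lock screw clockwise until it seats, let go, and leave the loose spare pedestal beside the lock screw standing where it is.

Things in the scene. Friction and masses are not known exactly. Their poses are not given: they have to be found in the camera images.
- joist: Loose bare timber joist, a bar 58 wide (its x), 540 long (its y), 40 high (its z), about 0.8 kg, lying level on two timber end blocks (each 100 x 70, tops 108 to 114 above the table, 440 apart centre to centre along the joist). It crosses over the jack's head. Origin: centre of its underside.
- jack_head: Round galvanised steel head of the jack, 90 in diameter, 6 thick, on a threaded stem 28 in diameter. Origin: centre of its flat top face, z up. It rises straight up 12 mm per full clockwise turn of the crank (1.91 mm per rad) and stays where it is left; at the start it is 7 to 23 mm below the joist. It lies 125 ahead (+x of the jack) and 65 to the right (-y) of the crank's axis.
- crank_axis (a point): Point on the upright axis of the crank, 105 above the table, level with the top of the crank's flat arm and hub (18 wide arm, hub 30 in diameter, top 107 above the table). Does not move during the run; its x axis points from the crank towards the joist, z up.
- crank_pin (a point): The crank's upright round wooden handle, 18 in diameter, standing on the arm at 45 from the axis; it spans 104 to 148 above the table. This point is on the handle's centre line, 126 above the table. It does not spin on the arm. It can be pushed round from behind or held. About 1.5 to 3 N turns it.
- crank (a joint): Angle of the crank in rad: grows clockwise seen from above, raising the head; range 0 to 15.7 (head 0 to 30 mm above its lowest). At 0 the handle points to the -x of the crank_axis frame. It stays where it is left.
- lock_grip (a point): Centre of the knurled steel head of the lock screw, a cylinder 30 in diameter and 24 high with upright axis, spanning 103 to 127 above the table on a thin stem, at the other (right-hand) end of the jack's housing, 130 from the crank axis along its -y. Does not move during the run.
- lock (a joint): Angle of the lock screw in rad: grows clockwise seen from above (tightening), 0 to 1.2; it turns lightly (0.04 N m) until it comes up hard at 1.2, seated. It starts between 0 and 0.6.
- spare_a: Loose spare steel pedestal standing upright, 125 high, foot 80 x 80, round head 80 in diameter; bystander near the lock screw. Origin: centre of its foot's underside.

How it is judged:
By the outcome, as a careful person would: the job done as asked, in the order asked, and still so for the second after the job is handed in, with the robot touching nothing.
It also fails if it takes over 64 s, if anything falls off the work surface, if the arm or the gripper's body presses on something with over 40 N, if the wrist force passes 120 N, or if a joint passes its speed limit or range.

## Robot

A 6-joint arm with a two-finger parallel gripper is mounted at the origin on the work surface. World frame = base frame: x ahead of the robot, y to its left, z up, the work surface at z = 0. Lengths are in m, angles in degrees, forces in N, time in s.
With the tool pointing down it reaches from about 0.4 to 0.825 m from the base axis. Payload 7 kg.
Tool frame: the origin (TCP) lies midway between the tips of the shut fingers; the grasp point (between the pads) lies 19 mm behind it; z points along the fingers, y is the line along which they close (so a half turn about z gives the same grasp; the last joint's range is limited). The gripper opens to 88 mm and grips with 3 to 60 N. Pads are 19 mm wide; open, the fingers measure 130 mm over their backs; the gripper's body (78 mm by 193 mm) begins 47 mm behind the grasp point.
Start: joints at [-54.253, 20.546, 0.682, 0, -70.136, -16.507], TCP at [0.222, -0.637, 0.227] pointing down, gripper open.
Joint ranges: [-176.03, 176.03], [-82.01, 121.73], [-58.28, 71.71], [-173.87, 95.51], [-174.79, -0.11], [-173.66, 173.66]. Speed limits (degrees/s): [136.94, 136.94, 172.46, 180, 180, 180].

## Interface

Orientations are given as [roll, pitch, yaw] about the fixed x, y, z axes, in that order (R = Rz(yaw) Ry(pitch) Rx(roll)).
In Python, from plant import telemetry, viewer, workorder gives the robot as it stands. The module is installed in compiled form; this text tells all that it offers.
- The arm moves only by the tool carry_out, never from a script. Its argument "rows" is a list of rows, each a list of 6 numbers: the shift along the tool's x, y, z in m, then the turn, a rotation vector about the tool's x, y, z in rad. In form: [[tx, ty, tz, ax, ay, az], ...]. A call has 1 to 8 rows; each row is the pose to reach, as a shift and turn from the pose commanded when the call began, along the tool's axes at that moment; what a row does not reach only later rows make up. A row lasts 1/8 s, in which the tool goes at most 62.5 mm and 10.7 degrees, less where a joint would pass 70% of its speed; a pose out of reach is approached as far as the arm can. A call with a gripper value outside its range is refused whole. "grip" is the gripper's target within -1 to 1 (fully open at 1, half-way at 0, shut at -1), set as the call begins (left out, the last holds). The fingers move at their own pace and stop on an object; the grip force is fixed at half the most. Time passes only in rows, so rows that repeat a pose let the fingers close. It gives the time, the measured TCP pose, the force, the opening and the grip force at its end, in the units of the state.
- telemetry.get_obs(): the state, without advancing time (a new reading comes with each control period).
- viewer.snapshot(name): name is "scene" or "top" or "wrist"; returns the picture (384x512x3 uint8, red, green, blue); there is no depth.
- viewer.camera_info(name): a dict with "intrinsics" (3x3 intrinsics, pixels), "extrinsics" (4x4, takes a point from camera to world coordinates); the wrist camera has in their place "tool_from_camera" (4x4, takes a point from camera to tool coordinates, whose origin is the TCP and whose axes are the flange's). Camera axes: x right, y down, z forward; pixel columns grow to the right and rows downward; lengths in m; the calibration is good to about 2 mm. The wrist camera is an equidistant fisheye: a pixel r from the principal point sees the ray r / f radians off the axis. A picture is of the moment at which its call begins: read the wrist's pose just before it. camera_info takes no time and is no camera call.
- workorder.close_job(): hands the job in; it is judged then, once.
The state is a dict: "clock": time; "joint_pos": joint angles; "qvel": joint speeds; "tau": joint torques, N m; "tool_pos": TCP position; "orientation": TCP orientation; "force": force on the tool from outside, world axes, zero at the start; "moment": the same for the moment, N m; "opening": finger opening in m; "gripper_force": force on a finger pad.
Only numpy, scipy, OpenCV 4.12 (cv2) and the standard library are available. Lean on these libraries where they do the work, as an engineer would, in place of code of your own. Each camera call takes 0.05 s, during which the arm holds its last target. There are 200 camera calls.

## Working session

There is one attempt and no reset: what is moved stays moved. The work goes in short steps, Python scripts to look and compute and a tool call to move; the robot and the scene stay as the last step left them, time stands still between calls to the robot, and variables do not carry over. Pictures are saved under pics/ and viewed, at most 11 in all, crops included, and the job is handed in when it is done.

Besides the shell and the picture viewer there is one more tool, called after "Call:" by a JSON object that holds its "op" and its "data". carry_out: Moves the arm, as the interface text tells. Its arguments: {"type":"object","properties":{"rows":{"type":"array"},"grip":{"type":"number"}},"required":["rows"]}

```bash
mkdir -p pics; python3 - <<'E'
from plant import telemetry, viewer
import cv2,numpy as np
o=telemetry.get_obs();print(o)
ims=[]
for n in("scene","top","wrist"):
    im=viewer.snapshot(n);cv2.imwrite(f"pics/{n}0.png",im[...,::-1]);c=viewer.camera_info(n);print(n,{k:np.round(v,4).tolist() for k,v in c.items() if hasattr(v,'__len__') and not isinstance(v,str)})
E
```

```text
{'clock': 0.0, 'joint_pos': array([-5.42544288e+01,  2.05910579e+01,  6.32479187e-01, -2.09246091e-02,
       -7.01373204e+01, -1.65074448e+01]), 'qvel': array([-0.01021256,  0.10665135,  0.03014354,  0.04056674,  0.00323114,
        0.06780333]), 'tau': array([-2.54631332e-04, -5.82707655e+01,  2.93075985e+01,  6.99760839e+00,
        7.22437195e-03, -1.06453458e-04]), 'tool_pos': array([ 0.22221851, -0.63682858,  0.2256146 ]), 'orientation': array([ 1.79902464e+02, -8.39188388e-03, -1.60768992e+02]), 'force': array([-0.69226403, -0.03038236, -0.17929509]), 'moment': array([-0.0032898 , -0.04165433, -0.01286954]), 'gripper_force': 0.0, 'opening': 0.08753864033706005}
scene {'intrinsics': [[367.9703, 0.0, 257.4581], [0.0, 367.9703, 188.8726], [0.0, 0.0, 1.0]], 'extrinsics': [[-0.2588, 0.7976, -0.5448, 1.0305], [0.9659, 0.2094, -0.1522, 0.0851], [-0.0073, -0.5656, -0.8246, 0.7644], [0.0, 0.0, 0.0, 1.0]]}
top {'intrinsics': [[367.5252, 0.0, 253.7641], [0.0, 367.5252, 189.5133], [0.0, 0.0, 1.0]], 'extrinsics': [[0.0109, -0.9943, 0.1065, 0.5086], [-0.9996, -0.0079, 0.0281, -0.0479], [-0.027, -0.1068, -0.9939, 0.8807], [0.0, 0.0, 0.0, 1.0]]}
wrist {'intrinsics': [[297.3186, 0.0, 258.8444], [0.0, 297.3186, 195.7981], [0.0, 0.0, 1.0]], 'tool_from_camera': [[0.0006, -0.9698, -0.244, 0.0654], [1.0, 0.0007, -0.0002, 0.0], [0.0003, -0.244, 0.9698, -0.1572], [0.0, 0.0, 0.0, 1.0]]}
```

View pics/top0.png

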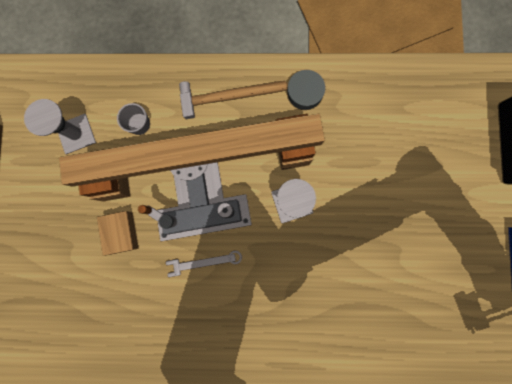

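View pics/scene0.png

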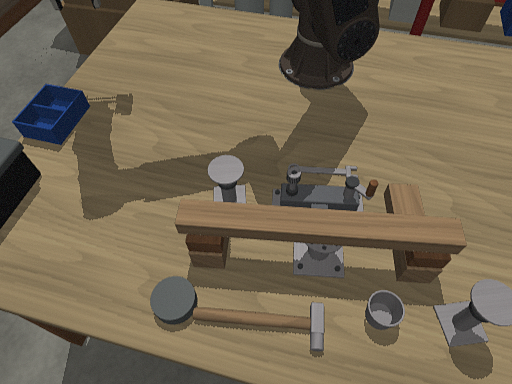

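The top view shows the crank hub at about (167,219), the handle at (145,210), the lock screw at (226,210), the spare's head at (296,198), and the joist from (62,170) to (322,130). The scene view shows the lock head at (293,174), the handle at (372,187), and the jack head mostly hidden under the joist.

```bash
cat > h.py <<'E'
import numpy as np,cv2
from plant import telemetry, viewer
from scipy.spatial.transform import Rotation as R
def T():
    o=telemetry.get_obs();M=np.eye(4);M[:3,:3]=R.from_euler('xyz',o['orientation'],degrees=True).as_matrix();M[:3,3]=o['tool_pos'];return M
def ray(n,uv,M=None):
    c=viewer.camera_info(n);K=np.array(c['intrinsics']);x=(uv[0]-K[0,2])/K[0,0];y=(uv[1]-K[1,2])/K[1,1]
    if n=='wrist':
        r=np.hypot(x,y)+1e-12;d=np.array([np.sin(r)*x/r,np.sin(r)*y/r,np.cos(r)]);E=M@np.array(c['tool_from_camera'])
    else: d=np.array([x,y,1.]);E=np.array(c['extrinsics'])
    d=E[:3,:3]@d;return E[:3,3],d/np.linalg.norm(d)
def plane(r,z): p,d=r;return p+d*(z-p[2])/d[2]
def tri(r1,r2):
    (p,d),(q,e)=r1,r2;s=np.linalg.lstsq(np.c_[d,-e],q-p,rcond=None)[0];a,b=p+d*s[0],q+e*s[1];return (a+b)/2,np.linalg.norm(a-b)
def proj(n,P,M=None):
    c=viewer.camera_info(n);K=np.array(c['intrinsics']);E=M@np.array(c['tool_from_camera']) if n=='wrist' else np.array(c['extrinsics'])
    v=E[:3,:3].T@(np.array(P)-E[:3,3])
    if n=='wrist': t=np.arctan2(np.hypot(v[0],v[1]),v[2]);v=np.array([*(v[:2]/np.hypot(v[0],v[1])*t),1])
    else: v=v/v[2]
    return (K@v)[:2]
E
python3 - <<'E'
import cv2,numpy as np
a=cv2.imread("pics/top0.png")[120:280,50:330];b=cv2.imread("pics/scene0.png")[150:290,170:480]
a=cv2.resize(a,None,fx=2.85,fy=2.85,interpolation=2)[:300*2];cv2.imwrite("pics/a.png",a)
b=cv2.resize(b,None,fx=2.55,fy=2.55,interpolation=2);cv2.imwrite("pics/b.png",b)
E
```

```text
(no output)
```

View pics/a.png

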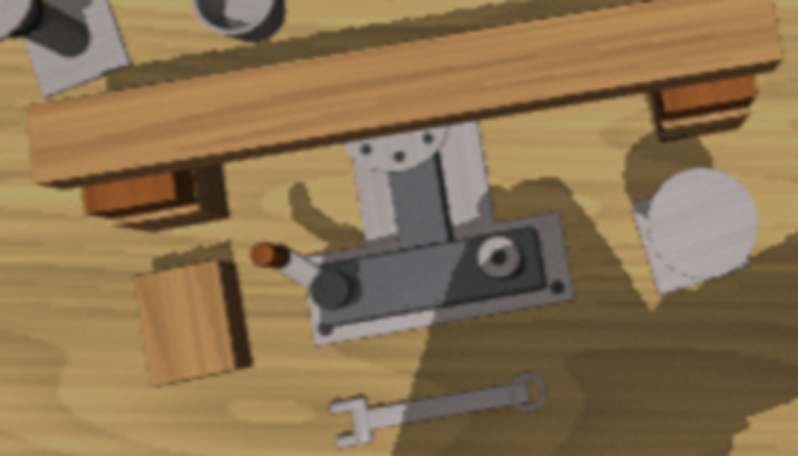

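View pics/b.png

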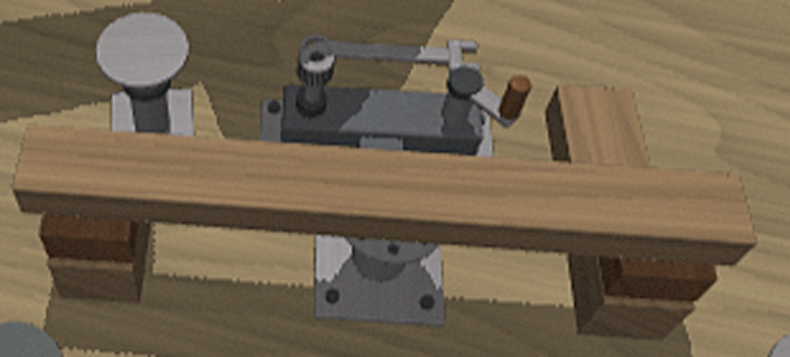

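The crops show the handle's top at top (142.6,208.8) / scene (373.9,182.2), the hub at (166.8,220.4) / (352,180.6), and the lock's top at (224.7,210.2) / (294.7,169.6). The head's rim sticks out on both sides of the joist.

```bash
python3 - <<'E'
from h import *
for n,t,s,z in(("pin",(142.6,208.8),(373.9,182.2),.148),("hub",(166.8,220.4),(352,180.6),.107),("lock",(224.7,210.2),(294.7,169.6),.127)):
    a,b=ray("top",t),ray("scene",s);print(n,np.round(tri(a,b)[0],4),round(tri(a,b)[1],4),plane(a,z).round(4),plane(b,z).round(4))
# joist top corners, plane .151, and spare top
for t in((38,104),(40,184),(781,60),(764,-6)):print(plane(ray("top",(50+t[0]/2.85,120+t[1]/2.85)),.151).round(4))
print("spare",plane(ray("top",(50+700/2.85,120+224/2.85)),.125).round(4))
E
```

```text
pin [0.5462 0.1973 0.147 ] 0.002 [0.5463 0.196  0.148 ] [0.5465 0.1981 0.148 ]
hub [0.5241 0.1576 0.109 ] 0.0022 [0.5244 0.157  0.107 ] [0.5222 0.1589 0.107 ]
lock [0.5455 0.0326 0.1344] 0.0015 [0.5461 0.0326 0.127 ] [0.5396 0.0327 0.127 ]
[0.6516 0.3632 0.151 ]
[0.5938 0.3579 0.151 ]
[ 0.6861 -0.168   0.151 ]
[ 0.734  -0.1564  0.151 ]
spare [ 0.5714 -0.1129  0.125 ]
```

```bash
cat >> h.py <<'E'
def go(*wps):
    """world waypoints (x,y,z,yaw[deg], tool down) -> tool-frame rows, chained from measured pose; each as separate call"""
    M=T()
    for x,y,z,yaw in wps:
        G=np.eye(4);G[:3,:3]=R.from_euler('xyz',[180,0,yaw],degrees=True).as_matrix();G[:3,3]=x,y,z
        D=np.linalg.inv(M)@G;print(np.r_[D[:3,3],R.from_matrix(D[:3,:3]).as_rotvec()].round(4).tolist());M=G
E
python3 -c "
from h import *
go((.33,-.36,.24,-86.8),(.44,-.08,.24,-12.8),(.546,.197,.24,61.2))"
```

```text
[-0.193, 0.226, -0.0139, 0.0012, 0.0007, -1.291]
[-0.2734, -0.1255, -0.0, 0.0, 0.0, -1.2915]
[0.042, -0.2936, -0.0, 0.0, 0.0, -1.2915]
```

Call:
{"op": "carry_out", "data": {"rows": [[-0.193,0.226,-0.014,0,0,-1.291],[-0.193,0.226,-0.014,0,0,-1.291],[-0.193,0.226,-0.014,0,0,-1.291],[-0.193,0.226,-0.014,0,0,-1.291],[-0.193,0.226,-0.014,0,0,-1.291],[-0.193,0.226,-0.014,0,0,-1.291],[-0.193,0.226,-0.014,0,0,-1.291],[-0.193,0.226,-0.014,0,0,-1.291]], "grip": 0.0}}

```text
clock: 1.15
tool_pos: [0.3302, -0.36, 0.2405]
orientation: [180.0, 0.0, -86.8]
force: [-0.0, -0.4, 0.5]
opening: 0.0441
gripper_force: 0.0
```

Call:
{"op": "carry_out", "data": {"rows": [[-0.273,-0.126,0,0,0,-1.291],[-0.273,-0.126,0,0,0,-1.291],[-0.273,-0.126,0,0,0,-1.291],[-0.273,-0.126,0,0,0,-1.291],[-0.273,-0.126,0,0,0,-1.291],[-0.273,-0.126,0,0,0,-1.291],[-0.273,-0.126,0,0,0,-1.291],[-0.273,-0.126,0,0,0,-1.291]]}}

```text
clock: 2.15
tool_pos: [0.4406, -0.0807, 0.2404]
orientation: [180.0, 0.0, -13.1]
force: [0.4, -0.5, 0.3]
opening: 0.0437
gripper_force: 0.0
```

Call:
{"op": "carry_out", "data": {"rows": [[0.042,-0.294,0,0,0,-1.291],[0.042,-0.294,0,0,0,-1.291],[0.042,-0.294,0,0,0,-1.291],[0.042,-0.294,0,0,0,-1.291],[0.042,-0.294,0,0,0,-1.291],[0.042,-0.294,0,0,0,-1.291],[0.042,-0.294,0,0,0,-1.291],[0.042,-0.294,0,0,0,-1.291]]}}

```text
clock: 3.15
tool_pos: [0.547, 0.1964, 0.2402]
orientation: [-180.0, 0.0, 60.8]
force: [-0.1, -0.3, -0.1]
opening: 0.0439
gripper_force: 0.0
```

```bash
python3 - <<'E'
from h import *
o=telemetry.get_obs();print(o['clock'],o['tool_pos'],o['orientation'],o['joint_pos'].round(1),o['opening'])
np.save("M1.npy",T());im=viewer.snapshot("wrist")[...,::-1];cv2.imwrite("pics/w1.png",im)
cv2.imwrite("pics/w1b.png",cv2.resize(im,(800,600),interpolation=2))
E
```

```text
3.15 [0.5469739  0.19635644 0.24022941] [-1.79987000e+02  3.34132028e-02  6.07533457e+01] [ 39.   11.3 -10.3   0.  -68.5 111.7] 0.04388454193681955
```

View pics/w1b.png

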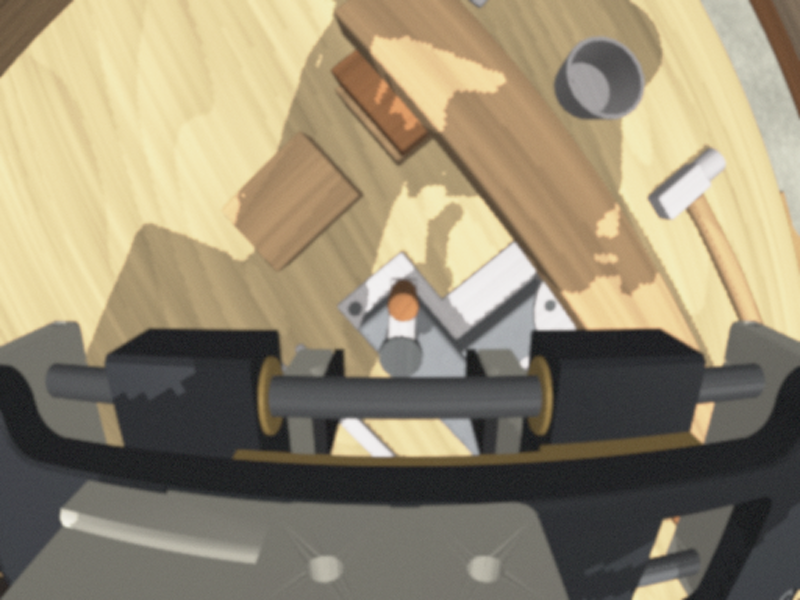

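The handle's top is at (258,196) and the hub at (257,227) in wrist pixels, in line with the tool's x axis; the fingers are at the sides.

```bash
python3 - <<'E'
from h import *
M=np.load("M1.npy")
p=ray("wrist",(257.9,195.5),M);h=ray("wrist",(256.6,227.5),M)
print(plane(p,.148),tri(p,ray("top",(142.6,208.8))),plane(h,.107),tri(h,ray("scene",(352,180.6))))
c=plane(h,.107);d=plane(p,.148)-c;print(np.hypot(*d[:2]),np.degrees(np.arctan2(d[1],d[0])))
E
```

```text
[0.54751097 0.19903075 0.148     ] (array([0.54668021, 0.19781905, 0.14228865]), np.float64(0.0002333705079809037)) [0.52440233 0.16082057 0.107     ] (array([0.52363896, 0.15978286, 0.10745705]), np.float64(0.002733637788205048))
0.04465453389661375 58.83541470453071
```

```bash
python3 - <<'E'
from h import *
C=np.array([.5243,.159]);a=np.radians(9.8);X=np.array([np.cos(a),np.sin(a)]);Y=np.array([-X[1],X[0]])
H=C+.125*X-.065*Y;print("head",H,"lock",C-.130*Y)
cam=np.array(viewer.camera_info("scene")["extrinsics"])[:2,3];n=(cam-H)/np.linalg.norm(cam-H)
for z in np.arange(.08,.106,.004):print(z,proj("scene",[*(H+.045*n),z])/1-[0,0],proj("top",[*(H-.045*X),z]))
# joist bottom front edge: front face at centreline + .029
J=np.array([.62,.3605]);K=np.array([.71,-.162]);u=(K-J)/np.linalg.norm(K-J);nn=np.array([-u[1],u[0]]);s=(H-J)@u
print("head off joist axis",(H-J)@nn)
for z in(.108,.111,.114):print(z,proj("scene",[*(J+s*u+.029*nn),z]))
go((.5468,.198,.117,60))
E
```

```text
head [0.6585396  0.11622467] lock [0.54642723 0.03089697]
0.08 [315.29264688 254.62599041] [193.24356517 180.09672328]
0.084 [315.53750664 253.78855023] [192.89635777 179.85601791]
0.08800000000000001 [315.78457372 252.94356084] [192.54571461 179.61293066]
0.09200000000000001 [316.0338781  252.09091969] [192.19158442 179.36742599]
0.09600000000000002 [316.28545031 251.23052238] [191.83391495 179.11946767]
0.10000000000000002 [316.53932144 250.36226259] [191.47265285 178.86901872]
0.10400000000000002 [316.79552314 249.48603204] [191.10774374 178.61604144]
head off joist axis -0.003485203480573689
0.108 [322.85479591 243.90613665]
0.111 [323.06874594 243.22655587]
0.114 [323.28417453 242.54227867]
[0.0014, -0.001, 0.1234, -0.0001, 0.0003, 0.0117]
```

Call:
{"op": "carry_out", "data": {"rows": [[0.001,-0.001,0.062,0,0,0.012],[0.001,-0.001,0.123,0,0,0.012],[0.001,-0.001,0.123,0,0,0.012],[0.001,-0.001,0.123,0,0,0.012]]}}

```text
clock: 3.7
tool_pos: [0.5479, 0.1984, 0.1198]
orientation: [179.9, -0.1, 60.3]
force: [1.0, 1.1, 0.6]
opening: 0.0439
gripper_force: 0.0
```

Call:
{"op": "carry_out", "data": {"rows": [[0,0,0,0,0,0],[0,0,0,0,0,0],[0,0,0,0,0,0],[0,0,0,0,0,0]], "grip": -1}}

```text
clock: 4.2
tool_pos: [0.5469, 0.1983, 0.1185]
orientation: [180.0, -0.1, 60.5]
force: [-1.5, 0.1, 5.7]
opening: 0.0175
gripper_force: 30.0
```

Call:
{"op": "carry_out", "data": {"rows": [[-0.0006,0.007,0,0,0,0.157],[-0.0022,0.0139,0,0,0,0.314],[-0.0049,0.0204,0,0,0,0.471],[-0.0086,0.0265,0,0,0,0.628]]}}

```text
clock: 4.7
tool_pos: [0.5651, 0.1769, 0.1184]
orientation: [180.0, 0.0, 24.2]
force: [-5.9, -2.2, 9.1]
opening: 0.017
gripper_force: 30.0
```

Call:
{"op": "carry_out", "data": {"rows": [[-0.0006,0.007,0,0,0,0.157],[-0.0022,0.0139,0,0,0,0.314],[-0.0049,0.0204,0,0,0,0.471],[-0.0086,0.0265,0,0,0,0.628],[-0.0132,0.0318,0,0,0,0.785],[-0.0186,0.0364,0,0,0,0.942],[-0.0246,0.0401,0,0,0,1.1],[-0.0311,0.0428,0,0,0,1.257]]}}

```text
clock: 5.7
tool_pos: [0.5532, 0.1256, 0.1183]
orientation: [179.9, 0.1, -47.8]
force: [-11.0, 4.3, 12.3]
opening: 0.0175
gripper_force: 30.0
```

Call:
{"op": "carry_out", "data": {"rows": [[-0.0006,0.007,0,0,0,0.157],[-0.0022,0.0139,0,0,0,0.314],[-0.0049,0.0204,0,0,0,0.471],[-0.0086,0.0265,0,0,0,0.628],[-0.0132,0.0318,0,0,0,0.785],[-0.0186,0.0364,0,0,0,0.942],[-0.0246,0.0401,0,0,0,1.1],[-0.0311,0.0428,0,0,0,1.257]]}}

```text
clock: 6.7
tool_pos: [0.5013, 0.1196, 0.1183]
orientation: [180.0, -0.0, -119.8]
force: [-6.0, 0.9, 10.0]
opening: 0.0171
gripper_force: 30.0
```

```bash
python3 - <<'E'
from h import *
o=telemetry.get_obs();print(o['clock'],o['tool_pos'],o['orientation'],o['joint_pos'].round(1),o['opening'],o['force'])
np.save("M2.npy",T());im=viewer.snapshot("wrist")[...,::-1];cv2.imwrite("pics/w2.png",im)
cv2.imwrite("pics/w2b.png",cv2.resize(im,(800,600),interpolation=2))
E
```

```text
6.7 [0.50131923 0.11955937 0.11834102] [ 1.79978881e+02 -3.86655668e-02 -1.19823930e+02] [ 35.3  11.4 -27.7  -0.  -51.  -65.1] 0.017142543439937492 [-5.98195626  0.8945134  10.04541638]
```

View pics/w2b.png

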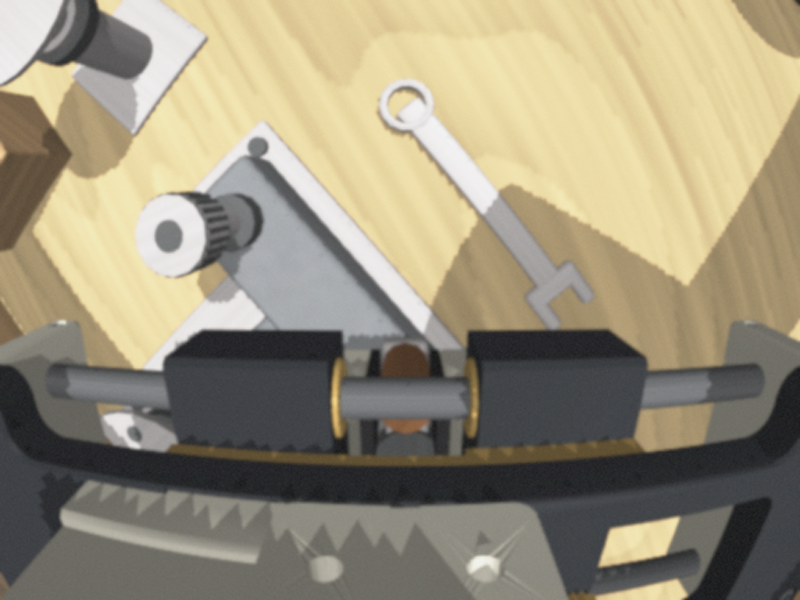

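The handle is still held and the crank has turned 180° (handle at (405,360)), with the lock head at (175,235). Next I release and measure the head/joist gap with two tilted wrist views.

```bash
cat >> h.py <<'E'
C=np.array([.5243,.159]);_a=np.radians(9.8);X=np.array([np.cos(_a),np.sin(_a),0]);Y=np.array([-X[1],X[0],0]);Z=np.array([0,0,1.])
def jack(x,y,z): return np.r_[C,0]+x*X+y*Y+z*Z
def look(e,rng,y=-.065,x0=.08,z0=.1):
    e_=np.radians(e);d=np.radians(e+7);G=np.eye(4)
    z=np.cos(d)*X-np.sin(d)*Z;x=-np.sin(d)*X-np.cos(d)*Z;G[:3,:3]=np.c_[x,np.cross(z,x),z]
    cam=jack(x0-rng*np.cos(e_),y,z0+rng*np.sin(e_));tc=np.array(viewer.camera_info("wrist")["tool_from_camera"])[:3,3]
    G[:3,3]=cam-G[:3,:3]@tc;return G
def rel(M,*Gs):
    for G in Gs:
        D=np.linalg.inv(M)@G;print(np.r_[D[:3,3],R.from_matrix(D[:3,:3]).as_rotvec()].round(4).tolist(),G[:3,3].round(3));M=G
E
python3 - <<'E'
from h import *
M=T();U=M.copy();U[2,3]=.24
rel(M,U,look(58,.26),look(33,.22))
E
```

```text
[0.0, 0.0001, -0.1217, -0.0, 0.0, -0.0] [0.501 0.12  0.24 ]
[-0.0396, -0.0945, 0.0343, 0.1905, -0.4088, 0.8565] [0.602 0.106 0.206]
[0.0246, -0.0, 0.0291, 0.0, -0.4363, 0.0] [0.592 0.105 0.169]
```

Call:
{"op": "carry_out", "data": {"rows": [[0,0,0,0,0,0],[0,0,0,0,0,0],[0,0,0,0,0,0],[0,0,-0.06,0,0,0],[0,0,-0.12,0,0,0],[0,0,-0.12,0,0,0]], "grip": 0}}

```text
clock: 7.5
tool_pos: [0.5048, 0.1207, 0.2426]
orientation: [-179.7, 0.4, -119.5]
force: [0.5, 0.2, -0.9]
opening: 0.0436
gripper_force: 0.0
```

```bash
python3 - <<'E'
from h import *
print(T()[:3,3]);rel(T(),look(58,.26))
E
```

```text
[0.50477828 0.12070612 0.24264428]
[-0.0354, -0.0917, 0.0378, 0.1913, -0.3982, 0.8699] [0.602 0.106 0.206]
```

Call:
{"op": "carry_out", "data": {"rows": [[-0.035,-0.092,0.038,0.191,-0.402,0.865],[-0.035,-0.092,0.038,0.191,-0.402,0.865],[-0.035,-0.092,0.038,0.191,-0.402,0.865],[-0.035,-0.092,0.038,0.191,-0.402,0.865],[-0.035,-0.092,0.038,0.191,-0.402,0.865],[-0.035,-0.092,0.038,0.191,-0.402,0.865],[-0.035,-0.092,0.038,0.191,-0.402,0.865]]}}

```text
clock: 8.38
tool_pos: [0.5981, 0.104, 0.1983]
orientation: [-179.8, 24.6, -169.8]
force: [-0.0, 0.5, -0.6]
opening: 0.0437
gripper_force: 0.0
```

```bash
python3 - <<'E'
from h import *
M=T();np.save("MA.npy",M);cv2.imwrite("pics/A.png",viewer.snapshot("wrist")[...,::-1]);G=look(58,.26)
o=telemetry.get_obs();print(o['clock'],M[:3,3],M[:3,2],G[:3,2],o['joint_pos'].round(1));rel(M,look(33,.22));rel(G,look(33,.22))
E
```

```text
8.425 [0.59811848 0.1040371  0.19829461] [ 0.40981423  0.07043469 -0.90944557] [ 0.41645137  0.07193364 -0.90630779] [  33.3    2.1  -39.8   21.4  -26.9 -130.4]
[0.0168, 0.0018, 0.0244, 0.0011, -0.4438, 0.0063] [0.593 0.105 0.169]
[0.0246, -0.0, 0.029, 0.0, -0.4363, 0.0] [0.593 0.105 0.169]
```

```bash
python3 - <<'E'
from h import *
rel(T(),look(43,.22))
E
```

```text
[0.0055, 0.0015, 0.0273, 0.001, -0.2687, 0.0069] [0.605 0.107 0.172]
```

Call:
{"op": "carry_out", "data": {"rows": [[0.003,0.001,0.013,0,-0.135,0.003],[0.006,0.002,0.027,0,-0.27,0.007],[0.006,0.002,0.027,0,-0.27,0.007],[0.006,0.002,0.027,0,-0.27,0.007]]}}

```text
clock: 8.93
tool_pos: [0.6105, 0.094, 0.2317]
orientation: [179.4, 36.1, -170.1]
force: [-1.6, 36.4, 3.2]
opening: 0.044
gripper_force: 0.0
```

```bash
python3 - <<'E'
from h import *
M=T();np.save("MB.npy",M);cv2.imwrite("pics/B.png",viewer.snapshot("wrist")[...,::-1])
o=telemetry.get_obs();print(o['clock'],M[:3,3],M[:3,2],o['joint_pos'].round(1))
out=[]
for n in "AB":
    M=np.load(f"M{n}.npy");c=proj("wrist",jack(.085,-.065,.1),M).round().astype(int);print(n,c,proj("wrist",jack(.096,-.065,.111),M))
    im=cv2.imread(f"pics/{n}.png")[::-1,::-1];u,v=511-c[0],383-c[1];x0,y0=max(0,u-80),max(0,v-60);print("crop of 180-rot at",x0,y0)
    out.append(cv2.resize(im[y0:y0+120,x0:x0+160],(640,480),interpolation=2)[90:390])
cv2.imwrite("pics/AB.png",np.vstack(out))
E
```

```text
8.975 [0.61054863 0.09397055 0.23165444] [ 0.57853033  0.11150422 -0.80800339] [  10.9   -3.2  -57.4   83.6   -0.3 -173.2]
A [261 174] [260.80674062 191.61199696]
crop of 180-rot at 170 149
B [273 120] [272.75311158 136.59478536]
crop of 180-rot at 158 203
```

View pics/AB.png

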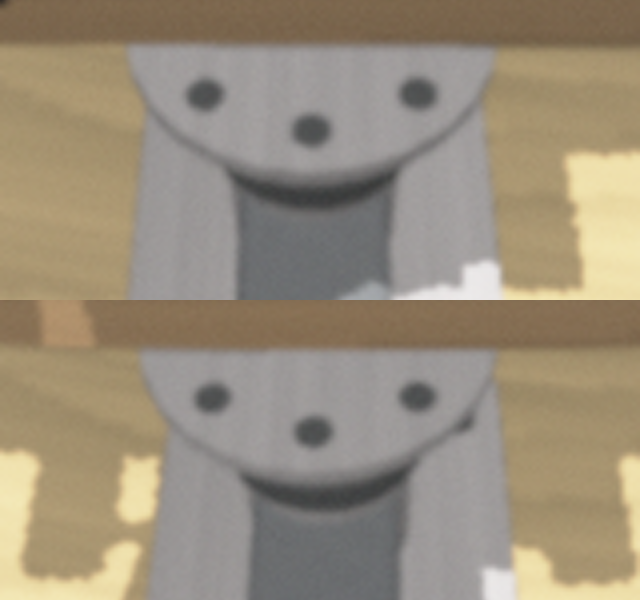

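The crops show the head's top with three holes: A (205,95), (312,130), (418,94); B (212,98), (313,132), (417,97). The joist's lower edge is at v=44 in A and 48 in B.

```bash
python3 - <<'E'
from h import *
o=telemetry.get_obs();print(o['clock'],o['force'],o['moment'])
MA,MB=np.load("MA.npy"),np.load("MB.npy")
def px(c,u,v): return 511-(c[0]+(u+.5)/4-.5),383-(c[1]+(v+90.5)/4-.5)
A=lambda u,v:ray("wrist",px((170,149),u,v),MA); B=lambda u,v:ray("wrist",px((158,203),u,v),MB)
J=lambda p:((p-np.r_[C,0])@np.c_[X,Y,Z]*1e3).round(2)
for a,b in(((205,95),(212,98)),((312,130),(313,132)),((418,94),(417,97))):
    p,g=tri(A(*a),B(*b));print("hole",J(p),g)
# joist edge: 2-D intersection in jack x-z
def xz(r): return r[0]-np.r_[C,0],r[1]
for ua,ub in((312,313),(200,210),(420,420)):
    (p,d),(q,e)=xz(A(ua,44)),xz(B(ub,48));S=np.array([[d@X,-e@X],[d@Z,-e@Z]]);s=np.linalg.solve(S,[(q-p)@X,(q-p)@Z]);m=p+d*s[0];print("edge x,z",m@X,m@Z)
for z in (.088,.092,.096,.1,.104): print(z,J(plane(A(312,176),z))[0],J(plane(A(128,44),z)),J(plane(A(496,44),z)),[J(plane(A(*h),z))[:2] for h in((205,95),(312,130),(418,94))])
E
```

```text
8.975 [-4.20420137 -3.88278707 -4.48850684] [-1.17010877  3.02335677 -0.28869691]
hole [ 99.09 -38.58 101.68] 0.0001097555404034077
hole [ 88.36 -62.83 103.47] 2.8596719743506567e-05
hole [ 98.39 -86.32 103.59] 0.00016256781535732418
edge x,z 0.08746163799011465 0.13382596575024372
edge x,z 0.09206662420315953 0.12805479311198753
edge x,z 0.09218417440735512 0.1283783711534018
0.088 86.54 [125.13 -16.22  88.  ] [ 125.92 -107.84   88.  ] [array([109.4 , -36.73]), array([ 99.39, -62.52]), array([110.16, -87.71])]
0.092 83.91 [121.81 -17.12  92.  ] [ 122.59 -107.12   92.  ] [array([106.37, -37.26]), array([ 96.54, -62.6 ]), array([107.12, -87.35])]
0.096 81.28 [118.5  -18.01  96.  ] [ 119.27 -106.4    96.  ] [array([103.34, -37.8 ]), array([ 93.68, -62.68]), array([104.07, -86.98])]
0.1 78.65 [115.19 -18.91 100.  ] [ 115.94 -105.68  100.  ] [array([100.3 , -38.34]), array([ 90.83, -62.76]), array([101.02, -86.62])]
0.104 76.03 [111.88 -19.81 104.  ] [ 112.61 -104.96  104.  ] [array([ 97.27, -38.87]), array([ 87.97, -62.84]), array([ 97.98, -86.25])]
```

```bash
cat >> h.py <<'E'
def look2(beta,e,rng,x0=.09,y0=-.065,z0=.1,off=7):
    b,e_,d=np.radians([beta,e,e+14-off]);F=np.cos(b)*X+np.sin(b)*Y;G=np.eye(4)
    z=np.cos(d)*F-np.sin(d)*Z;x=-np.sin(d)*F-np.cos(d)*Z;G[:3,:3]=np.c_[x,np.cross(z,x),z]
    cam=jack(x0,y0,z0)-rng*np.cos(e_)*F+rng*np.sin(e_)*Z;tc=np.array(viewer.camera_info("wrist")["tool_from_camera"])[:3,3]
    G[:3,3]=cam-G[:3,:3]@tc;return G
E
python3 - <<'E'
from h import *
M=T();U=look2(45,76,.3);U[:3,3]=.52,.05,.27;D=U
rel(M,U,look2(45,25,.26))
E
```

```text
[0.0515, -0.026, -0.0881, -0.2888, 0.4743, -0.716] [0.52 0.05 0.27]
[-0.031, -0.0503, 0.0921, 0.0, -0.8901, -0.0] [0.585 0.055 0.182]
```

Call:
{"op": "carry_out", "data": {"rows": [[0.015,-0.008,-0.03,-0.08,0.13,-0.2],[0.03,-0.016,-0.06,-0.17,0.28,-0.43],[0.051,-0.026,-0.088,-0.289,0.474,-0.716],[0.051,-0.026,-0.088,-0.289,0.474,-0.716],[0.051,-0.026,-0.088,-0.289,0.474,-0.716],[0.051,-0.026,-0.088,-0.289,0.474,-0.716],[0.051,-0.026,-0.088,-0.289,0.474,-0.716],[0.051,-0.026,-0.088,-0.289,0.474,-0.716]], "grip": -1}}

```text
clock: 9.98
tool_pos: [0.5235, 0.0539, 0.2729]
orientation: [179.2, 8.0, -125.7]
force: [0.5, 0.0, -0.1]
opening: 0.0004
gripper_force: 0.0
```

```bash
python3 - <<'E'
from h import *
o=telemetry.get_obs();print(o['joint_pos'].round(1),o['force']);rel(T(),look2(45,50,.27),look2(45,25,.26))
E
```

```text
[ 23.5   2.  -15.1  -5.3 -66.6 -57.3] [ 0.46929514  0.03402044 -0.14775163]
[-0.0621, -0.0502, 0.0709, 0.0116, -0.4359, -0.0108] [0.605 0.083 0.211]
[0.0446, -0.0, 0.0051, 0.0, -0.4363, -0.0] [0.585 0.055 0.182]
```

Two settled views from here: e=50° and then e=25°.

Call:
{"op": "carry_out", "data": {"rows": [[-0.031,-0.025,0.035,0,-0.218,0],[-0.062,-0.05,0.071,0.01,-0.436,-0.01],[-0.062,-0.05,0.071,0.01,-0.436,-0.01],[-0.062,-0.05,0.071,0.01,-0.436,-0.01],[-0.062,-0.05,0.071,0.01,-0.436,-0.01],[-0.062,-0.05,0.071,0.01,-0.436,-0.01]]}}

```text
clock: 10.72
tool_pos: [0.6047, 0.0817, 0.2103]
orientation: [-179.8, 32.9, -125.5]
force: [-0.1, 0.9, -0.8]
opening: 0.0008
gripper_force: 0.0
```

```bash
python3 - <<'E'
from h import *
o=telemetry.get_obs();print(o['clock'],o['joint_pos'].round(1),np.abs(o['qvel']).max())
M=T();np.save("MA.npy",M);cv2.imwrite("pics/A2.png",viewer.snapshot("wrist")[...,::-1]);rel(M,look2(45,25,.26))
E
```

```text
10.725 [  9.5   6.9 -15.4 -31.3 -47.4 -27.7] 0.38069169308957734
[0.0428, 0.0005, 0.0057, -0.0069, -0.4372, -0.0023] [0.585 0.055 0.182]
```

Call:
{"op": "carry_out", "data": {"rows": [[0.014,0,0.002,0,-0.145,0],[0.028,0,0.004,0,-0.29,0],[0.043,0,0.006,0,-0.437,0],[0.043,0,0.006,0,-0.437,0],[0.043,0,0.006,0,-0.437,0],[0.043,0,0.006,0,-0.437,0]]}}

```text
clock: 11.52
tool_pos: [0.5856, 0.0548, 0.1818]
orientation: [-179.6, 57.9, -125.3]
force: [0.1, -0.3, 0.1]
opening: 0.0002
gripper_force: 0.0
```

```bash
python3 - <<'E'
from h import *
o=telemetry.get_obs();print(o['clock'],o['tool_pos'],o['orientation'],o['joint_pos'].round(1),np.abs(o['qvel']).max())
M=T();np.save("MB.npy",M);cv2.imwrite("pics/B2.png",viewer.snapshot("wrist")[...,::-1])
out=[]
for n in "AB":
    M=np.load(f"M{n}.npy");c=proj("wrist",jack(.09,-.065,.1),M).round().astype(int)
    im=cv2.imread(f"pics/{n}2.png")[::-1,::-1];u,v=511-c[0],383-c[1];x0,y0=max(0,u-80),max(0,v-60);print("crop of 180-rot at",x0,y0)
    out.append(cv2.resize(im[y0:y0+120,x0:x0+160],(640,480),interpolation=2)[60:360])
cv2.imwrite("pics/AB2.png",np.vstack(out))
E
```

```text
11.525 [0.58562598 0.05477237 0.1817706 ] [-179.62583567   57.93912587 -125.26416881] [-18.4  14.2 -18.2 -68.9 -60.2  22. ] 0.7147631761762603
crop of 180-rot at 171 162
crop of 180-rot at 171 163
```

View pics/AB2.png

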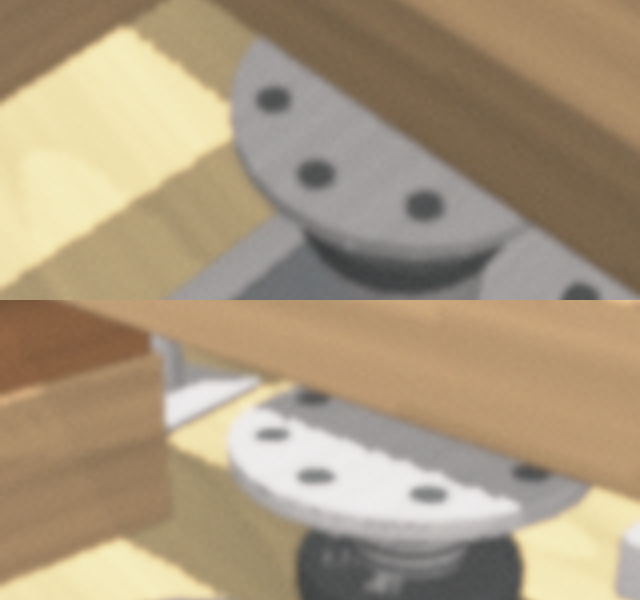

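Both views are clear. Holes: A (274,99), (316,174), (425,205); B (272,134), (315,176), (429,194). The joist's lower edge crosses the head: A (262,40)→(525,216), B about (300,75)→(590,187). The gap is still open.

```bash
cat > gap.py <<'E'
from h import *
J=lambda p:((p-np.r_[C,0])@np.c_[X,Y,Z]*1e3)
def edge(name,off,us,v0,v1,step=1):
    im=cv2.imread(name)[::-1,::-1].astype(float);s=cv2.GaussianBlur(im[...,2]-im[...,0],(3,3),0);P=[]
    for u in us:
        c=s[v0:v1,u];hi,lo=c.max(),c[c.argmax():].min();m=(hi+lo)/2
        k=[i for i in range(c.argmax(),len(c)-1) if c[i]>=m>c[i+1]]
        if k: i=k[0];P.append((u,v0+i+(c[i]-m)/(c[i]-c[i+1])))
    return np.array(P)
def pl(P,M):
    D=np.array([ray("wrist",(511-u,383-v),M)[1] for u,v in P]);U,S,V=np.linalg.svd(D);n=V[2];r=np.degrees(np.abs(D@n));return ray("wrist",(200,200),M)[0],n,r.max()
E
python3 - <<'E'
from gap import *
MA,MB=np.load("MA.npy"),np.load("MB.npy")
px=lambda c,u,v:(c[0]+(u+.5)/4-.5,c[1]+(v+60.5)/4-.5)
f=lambda c,M:lambda u,v:ray("wrist",(511-px(c,u,v)[0],383-px(c,u,v)[1]),M)
A,B=f((171,162),MA),f((171,163),MB);hz=[]
for a,b in(((274,99),(272,134)),((316,174),(315,176)),((425,205),(429,194))):
    p,g=tri(A(*a),B(*b));print("hole",J(p).round(2),round(g*1e3,2));hz.append(J(p)[2])
EA=edge("pics/A2.png",0,range(242,298,4),178,262);EB=edge("pics/B2.png",0,range(258,314,4),170,226)
print(EA[::3].round(1).tolist(),EB[::3].round(1).tolist())
pa,na,ra=pl(EA,MA);pb,nb,rb=pl(EB,MB);print("resid deg",ra,rb)
d=np.cross(na,nb);d/=np.linalg.norm(d);print("dir in jack",(d@np.c_[X,Y,Z]).round(3))
q=jack(.1,-.065,.1);p=np.linalg.lstsq(np.array([na,nb,Y]),[na@pa,nb@pb,Y@q],rcond=None)[0];print("edge",J(p).round(2),"gap",J(p)[2]-np.mean(hz))
E
```

```text
hole [ 99.95 -38.78 100.67] 0.21
hole [ 90.26 -62.95 100.64] 0.08
hole [100.87 -86.74 100.62] 0.14
[[242.0, 190.0], [254.0, 198.3], [266.0, 206.5], [278.0, 213.7], [290.0, 221.8]] [[258.0, 202.8], [270.0, 206.8], [282.0, 210.9], [294.0, 215.1], [306.0, 219.4]]
resid deg 0.07668415536867655 0.03453888386888669
dir in jack [ 0.05  -0.998 -0.025]
edge [104.08 -65.   113.93] gap 13.28394268908653
```

Head top is at z=100.6 and the joist's underside is at about 113.9, so the gap is about 13.3 mm, or roughly 6.96 rad. Regrasping at the half-turn so the wrist has range.

```bash
python3 - <<'E'
from h import *
go((.53,.05,.25,-60),(.51,.09,.25,0),(.5016,.1198,.24,60),(.5016,.1198,.12,60))
E
```

```text
[-0.0385, 0.042, -0.0671, -0.5792, 0.8929, -1.0387]
[-0.0446, -0.0027, 0.0, 0.0, 0.0, -1.0472]
[-0.0084, -0.0298, 0.01, 0.0, 0.0, -1.0472]
[-0.0, -0.0, 0.12, 0.0, -0.0, 0.0]
```

Call:
{"op": "carry_out", "data": {"rows": [[-0.038,0.042,-0.067,-0.579,0.893,-1.039],[-0.038,0.042,-0.067,-0.579,0.893,-1.039],[-0.038,0.042,-0.067,-0.579,0.893,-1.039],[-0.038,0.042,-0.067,-0.579,0.893,-1.039],[-0.038,0.042,-0.067,-0.579,0.893,-1.039],[-0.038,0.042,-0.067,-0.579,0.893,-1.039],[-0.038,0.042,-0.067,-0.579,0.893,-1.039],[-0.038,0.042,-0.067,-0.579,0.893,-1.039]], "grip": 0}}

```text
clock: 12.58
tool_pos: [0.5304, 0.051, 0.2504]
orientation: [-180.0, -0.2, -59.7]
force: [0.8, -0.4, 0.2]
opening: 0.0435
gripper_force: 0.0
```

Call:
{"op": "carry_out", "data": {"rows": [[-0.045,-0.003,0,0,0,-1.047],[-0.045,-0.003,0,0,0,-1.047],[-0.045,-0.003,0,0,0,-1.047],[-0.045,-0.003,0,0,0,-1.047],[-0.045,-0.003,0,0,0,-1.047],[-0.045,-0.003,0,0,0,-1.047]]}}

```text
clock: 13.32
tool_pos: [0.5099, 0.0912, 0.2499]
orientation: [-179.9, -0.1, 0.3]
force: [-0.4, 0.6, -0.4]
opening: 0.0441
gripper_force: 0.0
```

```bash
python3 - <<'E'
from h import *
o=telemetry.get_obs();print(o['clock'],o['joint_pos'].round(1));go((.5016,.1198,.24,60))
E
```

```text
13.325 [ 31.8   4.7 -16.8  -0.1 -68.3  58.5]
[-0.0082, -0.0287, 0.01, -0.0011, -0.0023, -1.0421]
```

Call:
{"op": "carry_out", "data": {"rows": [[-0.008,-0.029,0.01,-0.001,-0.002,-1.043],[-0.008,-0.029,0.01,-0.001,-0.002,-1.043],[-0.008,-0.029,0.01,-0.001,-0.002,-1.043],[-0.008,-0.029,0.01,-0.001,-0.002,-1.043],[-0.008,-0.029,0.01,-0.001,-0.002,-1.043],[-0.008,-0.029,0.01,-0.001,-0.002,-1.043],[-0.008,-0.029,0.01,-0.001,-0.002,-1.043]]}}

```text
clock: 14.2
tool_pos: [0.5019, 0.1199, 0.2398]
orientation: [-180.0, -0.0, 59.7]
force: [0.6, -0.5, 0.1]
opening: 0.0439
gripper_force: 0.0
```

Call:
{"op": "carry_out", "data": {"rows": [[0,0,0.06,0,0,0],[0,0,0.12,0,0,0],[0,0,0.12,0,0,0],[0,0,0.12,0,0,0]]}}

```text
clock: 14.7
tool_pos: [0.5031, 0.1194, 0.1211]
orientation: [180.0, -0.0, 59.6]
force: [0.2, -0.2, 1.1]
opening: 0.0438
gripper_force: 0.0
```

Call:
{"op": "carry_out", "data": {"rows": [[0,0,0,0,0,0],[0,0,0,0,0,0],[0,0,0,0,0,0],[0,0,0,0,0,0]], "grip": -1}}

```text
clock: 15.2
tool_pos: [0.502, 0.1185, 0.1196]
orientation: [-180.0, 0.1, 59.6]
force: [-2.6, 0.3, 5.8]
opening: 0.0172
gripper_force: 30.0
```

Call:
{"op": "carry_out", "data": {"rows": [[0.0006,-0.007,0,0,0,0.157],[0.0022,-0.0139,0,0,0,0.314],[0.0049,-0.0204,0,0,0,0.471],[0.0086,-0.0265,0,0,0,0.628],[0.0132,-0.0318,0,0,0,0.785],[0.0186,-0.0364,0,0,0,0.942],[0.0246,-0.0401,0,0,0,1.1],[0.0311,-0.0428,0,0,0,1.257]]}}

```text
clock: 16.2
tool_pos: [0.4776, 0.1663, 0.1195]
orientation: [179.8, 0.3, -12.7]
force: [-18.8, 2.9, 20.0]
opening: 0.0175
gripper_force: 30.0
```

Call:
{"op": "carry_out", "data": {"rows": [[0.0006,-0.007,0,0,0,0.157],[0.0022,-0.0139,0,0,0,0.314],[0.0049,-0.0204,0,0,0,0.471],[0.0086,-0.0265,0,0,0,0.628],[0.0132,-0.0318,0,0,0,0.785],[0.0186,-0.0364,0,0,0,0.942],[0.0246,-0.0401,0,0,0,1.1],[0.0311,-0.0428,0,0,0,1.257]]}}

```text
clock: 17.2
tool_pos: [0.5194, 0.2048, 0.1195]
orientation: [179.9, 0.2, -84.7]
force: [-11.0, 11.0, 8.7]
opening: 0.0175
gripper_force: 30.0
```

Call:
{"op": "carry_out", "data": {"rows": [[0.0006,-0.007,0,0,0,0.157],[0.0022,-0.0139,0,0,0,0.314],[0.0049,-0.0204,0,0,0,0.471],[0.0086,-0.0265,0,0,0,0.628],[0.0132,-0.0318,0,0,0,0.785],[0.0186,-0.0364,0,0,0,0.942],[0.0246,-0.0401,0,0,0,1.1],[0.0311,-0.0428,0,0,0,1.257]]}}

```text
clock: 18.2
tool_pos: [0.5656, 0.1765, 0.1195]
orientation: [179.9, -0.1, -156.7]
force: [-7.6, 5.5, 9.1]
opening: 0.0168
gripper_force: 30.0
```

Call:
{"op": "carry_out", "data": {"rows": [[0.0006,-0.007,0,0,0,0.157],[0.0022,-0.0139,0,0,0,0.314],[0.0049,-0.0204,0,0,0,0.471],[0.0086,-0.0265,0,0,0,0.628],[0.0132,-0.0318,0,0,0,0.785],[0.0186,-0.0364,0,0,0,0.942],[0.0186,-0.0364,0,0,0,0.942]]}}

```text
clock: 19.08
tool_pos: [0.5622, 0.1357, 0.1194]
orientation: [180.0, -0.2, 149.4]
force: [-10.0, 8.3, 8.9]
opening: 0.0172
gripper_force: 30.0
```

```bash
python3 - <<'E'
from h import *
o=telemetry.get_obs();print(o['clock'],o['tool_pos'],o['orientation'],o['joint_pos'].round(1),o['force']);d=o['tool_pos'][:2]-C;print(np.hypot(*d),np.degrees(np.arctan2(d[1],d[0])))
E
```

```text
19.075 [0.5621858  0.13573836 0.11936103] [ 1.79996377e+02 -1.78249540e-01  1.49439882e+02] [  32.8   16.9  -19.7   -0.2  -53.5 -153.3] [-10.02295506   8.27829077   8.8901919 ]
0.04445714450332734 -31.549654306761028
```

Call:
{"op": "carry_out", "data": {"rows": [[0,0,0,0,0,0],[0,0,0,0,0,0],[0,0,0,0,0,0],[0,0,-0.06,0,0,0],[0,0,-0.12,0,0,0],[0,0,-0.14,0,0,0]], "grip": 0}}

```text
clock: 19.82
tool_pos: [0.5651, 0.1348, 0.263]
orientation: [179.8, 0.1, 149.6]
force: [0.4, 0.6, -1.3]
opening: 0.0437
gripper_force: 0.0
```

```bash
python3 - <<'E'
from h import *
M=T();U=look2(45,70,.3);U[:3,3]=.54,.06,.26
rel(M,U,look2(45,50,.27))
E
```

```text
[-0.0162, -0.0772, 0.0028, -0.1679, -0.1794, -1.4801] [0.54 0.06 0.26]
[-0.0439, -0.0397, 0.0608, -0.0, -0.3491, 0.0] [0.605 0.083 0.211]
```

Call:
{"op": "carry_out", "data": {"rows": [[-0.016,-0.077,0.003,-0.168,-0.179,-1.48],[-0.016,-0.077,0.003,-0.168,-0.179,-1.48],[-0.016,-0.077,0.003,-0.168,-0.179,-1.48],[-0.016,-0.077,0.003,-0.168,-0.179,-1.48],[-0.016,-0.077,0.003,-0.168,-0.179,-1.48],[-0.016,-0.077,0.003,-0.168,-0.179,-1.48],[-0.016,-0.077,0.003,-0.168,-0.179,-1.48],[-0.016,-0.077,0.003,-0.168,-0.179,-1.48]], "grip": -1}}

```text
clock: 20.82
tool_pos: [0.5381, 0.0598, 0.2557]
orientation: [179.8, 12.7, -124.9]
force: [-1.3, -1.7, 0.2]
opening: 0.0004
gripper_force: 0.0
```

Call:
{"op": "carry_out", "data": {"rows": [[-0.022,-0.02,0.03,0,-0.175,0],[-0.044,-0.04,0.061,0,-0.349,0],[-0.044,-0.04,0.061,0,-0.349,0],[-0.044,-0.04,0.061,0,-0.349,0],[-0.044,-0.04,0.061,0,-0.349,0],[-0.044,-0.04,0.061,0,-0.349,0]]}}

```text
clock: 21.58
tool_pos: [0.6032, 0.0839, 0.207]
orientation: [179.8, 32.7, -125.2]
force: [-0.3, -0.3, -0.2]
opening: 0.0008
gripper_force: 0.0
```

```bash
python3 - <<'E'
from h import *
M=T();np.save("MA3.npy",M);cv2.imwrite("pics/A3.png",viewer.snapshot("wrist")[...,::-1]);rel(M,look2(45,25,.26))
o=telemetry.get_obs();print(o['clock'],o['joint_pos'].round(1))
E
```

```text
[0.0418, -0.0019, 0.0026, 0.0027, -0.4417, -0.0005] [0.585 0.055 0.182]
21.625 [  9.6   7.3 -15.4 -31.4 -47.7 -27.4]
```

Call:
{"op": "carry_out", "data": {"rows": [[0.014,-0.001,0.001,0,-0.145,0],[0.028,-0.001,0.002,0,-0.29,0],[0.042,-0.002,0.003,0.003,-0.442,0],[0.042,-0.002,0.003,0.003,-0.442,0],[0.042,-0.002,0.003,0.003,-0.442,0],[0.042,-0.002,0.003,0.003,-0.442,0]]}}

```text
clock: 22.38
tool_pos: [0.5858, 0.0556, 0.1818]
orientation: [-180.0, 58.0, -125.2]
force: [-0.2, 0.1, 0.4]
opening: 0.0005
gripper_force: 0.0
```

```bash
cat >> gap.py <<'E'
def holes(name,M,z):
    g=cv2.cvtColor(cv2.imread(name),cv2.COLOR_BGR2GRAY).astype(float);o=[]
    for x,y in((.09995,-.03878),(.09026,-.06295),(.10087,-.08674)):
        u,v=proj("wrist",jack(x,y,z),M)
        for w,t in((6,4),(5,4)):
            a,b=int(round(u)),int(round(v));W=g[b-t:b+t+1,a-w:a+w+1];k=np.clip(np.median(W)-15-W,0,None)
            yy,xx=np.mgrid[b-t:b+t+1,a-w:a+w+1]
            if k.sum()==0: break
            u,v=(k*xx).sum()/k.sum(),(k*yy).sum()/k.sum()
        o.append((u,v))
    return o
def crop2(names,Ms,z,out):
    im2=[]
    for n,M in zip(names,Ms):
        u,v=proj("wrist",jack(.09,-.065,z),M);im=cv2.imread(n)[::-1,::-1];x0,y0=int(max(0,511-u-80)),int(max(0,383-v-40));print("crop",x0,y0)
        im2.append(cv2.resize(im[y0:y0+75,x0:x0+160],(640,300),interpolation=2))
    cv2.imwrite(out,np.vstack(im2))
E
python3 - <<'E'
from gap import *
M=T();np.save("MB3.npy",M);cv2.imwrite("pics/B3.png",viewer.snapshot("wrist")[...,::-1]);print(telemetry.get_obs()['clock'])
for s,na,nb,z in(("old","A2","B2",.1006),("new","A3","B3",.1096)):
    MA,MB=(np.load("MA.npy"),np.load("MB.npy")) if s=="old" else (np.load("MA3.npy"),M)
    for a,b in zip(holes(f"pics/{na}.png",MA,z),holes(f"pics/{nb}.png",MB,z)):
        p,g=tri(ray("wrist",a,MA),ray("wrist",b,MB));print(s,np.round(a,1),np.round(b,1),J(p).round(2),round(g*1e3,2))
crop2(["pics/A3.png","pics/B3.png"],[np.load("MA3.npy"),M],.105,"pics/AB3.png")
E
```

```text
22.425
old [272.  181.5] [272.1 172.1] [ 99.6  -39.26 101.15] 0.24
old [261.5 162.8] [261.6 161.4] [ 90.17 -63.   100.71] 0.04
old [234.2 155. ] [233.1 156.8] [100.68 -86.83 100.66] 0.09
new [268.7 190.6] [269.2 183.3] [ 97.15 -43.11 114.51] 1.91
new [257.7 171.7] [260.5 170.6] [ 90.16 -63.03 109.82] 0.05
new [229.6 163.6] [229.6 167.4] [ 99.91 -88.31 111.51] 1.65
crop 174 176
crop 172 178
```

View pics/AB3.png

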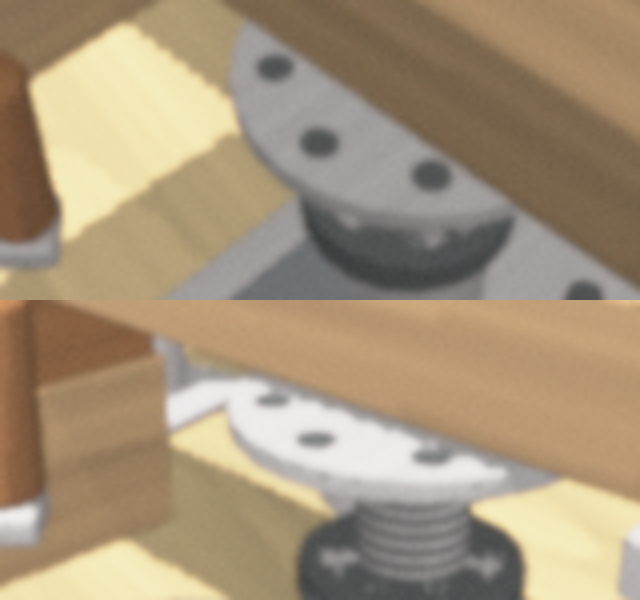

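Holes: A (275,68), (320,142), (431,175); B (272,100), (316,139), (431,156). The joist edge runs close above the head, with a small gap left.

```bash
python3 - <<'E'
from gap import *
MA,MB=np.load("MA3.npy"),np.load("MB3.npy")
f=lambda c,M:lambda u,v:ray("wrist",(511-(c[0]+(u+.5)/4-.5),383-(c[1]+(v+.5)/4-.5)),M)
A,B=f((174,176),MA),f((172,178),MB);hz=[]
for a,b in(((275,68),(272,100)),((320,142),(316,139)),((431,175),(431,156))):
    p,g=tri(A(*a),B(*b));print("hole",J(p).round(2),round(g*1e3,2));hz.append(J(p)[2])
h=np.mean(hz)
for s,(na,nb,Ma,Mb,ra,rb,va,vb) in {"old":("A2","B2",np.load("MA.npy"),np.load("MB.npy"),range(242,298,3),range(262,314,3),(178,262),(175,226)),"new":("A3","B3",MA,MB,range(242,298,3),range(256,306,3),(172,250),(180,230))}.items():
    EA=edge(f"pics/{na}.png",0,ra,*va);EB=edge(f"pics/{nb}.png",0,rb,*vb)
    pa,n1,r1=pl(EA,Ma);pb,n2,r2=pl(EB,Mb);d=np.cross(n1,n2);d/=np.linalg.norm(d)
    for y in(-.045,-.065,-.085):
        p=np.linalg.solve(np.array([n1,n2,Y]),[n1@pa,n2@pb,Y@jack(0,y,0)]);print(s,J(p).round(2),end=' ')
    print("dir",(d@np.c_[X,Y,Z]).round(3),"res",r1,r2,EB[[0,-1]].round(1).tolist())
print("head",h)
E
```

```text
hole [ 99.48 -39.13 109.92] 0.17
hole [ 90.46 -62.95 109.77] 0.23
hole [100.39 -86.9  110.03] 0.03
old [103.1  -45.   114.41] old [104.08 -65.   113.92] old [105.06 -85.   113.43] dir [ 0.049 -0.999 -0.024] res 0.07704080507826419 0.041128120077246526 [[262.0, 204.2], [313.0, 221.5]]
new [ 96.61 -45.   117.47] new [100.13 -65.   115.79] new [103.64 -85.   114.12] dir [-0.172  0.982  0.082] res 6.493909116507657 0.01775313460160272 [[256.0, 202.2], [304.0, 218.4]]
head 109.9065753587873
```

```bash
cat >> gap.py <<'E'
def robust(P):
    for _ in range(4):
        k=np.polyfit(P[:,0],P[:,1],1);r=abs(P[:,1]-np.polyval(k,P[:,0]));P=P[r<=max(.4,2*np.median(r))]
    return P
def edge3(na,nb,Ma,Mb,ra,rb,va,vb):
    EA=robust(edge(na,0,ra,*va));EB=robust(edge(nb,0,rb,*vb));pa,n1,r1=pl(EA,Ma);pb,n2,r2=pl(EB,Mb);d=np.cross(n1,n2);d/=np.linalg.norm(d)
    for y in(-.045,-.065,-.085):
        p=np.linalg.solve(np.array([n1,n2,Y]),[n1@pa,n2@pb,Y@jack(0,y,0)]);print(J(p).round(2),end=' ')
    print("dir",(d@np.c_[X,Y,Z]).round(3),"res",round(r1,3),round(r2,3),len(EA),len(EB),EA[[0,-1]].round(1).tolist(),EB[[0,-1]].round(1).tolist())
E
python3 - <<'E'
from gap import *
edge3("pics/A2.png","pics/B2.png",np.load("MA.npy"),np.load("MB.npy"),range(242,298,2),range(262,314,2),(178,262),(175,226))
edge3("pics/A3.png","pics/B3.png",np.load("MA3.npy"),np.load("MB3.npy"),range(242,298,2),range(256,306,2),(172,240),(180,230))
E
```

```text
[103.02 -45.   114.5 ] [104.07 -65.   113.95] [105.13 -85.   113.4 ] dir [-0.053  0.998  0.027] res 0.046 0.035 24 26 [[244.0, 191.4], [296.0, 225.6]] [[262.0, 204.2], [312.0, 221.2]]
[103.53 -45.   113.86] [104.37 -65.   113.58] [105.2 -85.  113.3] dir [-0.042  0.999  0.014] res 0.058 0.019 23 25 [[252.0, 191.9], [296.0, 221.0]] [[256.0, 202.2], [304.0, 218.4]]
```

```bash
python3 - <<'E'
from h import *
go((.56,.08,.25,-75),(.5626,.136,.24,-30.6))
E
```

```text
[-0.0603, 0.0349, -0.032, -0.4424, 0.9442, -0.7974]
[-0.0534, -0.017, 0.01, 0.0, 0.0, -0.7749]
```

Call:
{"op": "carry_out", "data": {"rows": [[-0.06,0.035,-0.032,-0.442,0.944,-0.797],[-0.06,0.035,-0.032,-0.442,0.944,-0.797],[-0.06,0.035,-0.032,-0.442,0.944,-0.797],[-0.06,0.035,-0.032,-0.442,0.944,-0.797],[-0.06,0.035,-0.032,-0.442,0.944,-0.797],[-0.06,0.035,-0.032,-0.442,0.944,-0.797],[-0.06,0.035,-0.032,-0.442,0.944,-0.797],[-0.06,0.035,-0.032,-0.442,0.944,-0.797]], "grip": -0.1}}

```text
clock: 23.42
tool_pos: [0.5598, 0.0825, 0.249]
orientation: [-180.0, -0.0, -74.8]
force: [-0.6, 0.5, -0.8]
opening: 0.0397
gripper_force: 0.0
```

```bash
python3 - <<'E'
from h import *
print(T()[:3,3]);go((.5626,.136,.24,-30.6))
E
```

```text
[0.55983903 0.08246648 0.24904636]
[-0.0509, -0.0167, 0.0091, -0.0003, -0.0002, -0.7711]
```

Call:
{"op": "carry_out", "data": {"rows": [[-0.051,-0.017,0.009,0,0,-0.773],[-0.051,-0.017,0.009,0,0,-0.773],[-0.051,-0.017,0.009,0,0,-0.773],[-0.051,-0.017,0.009,0,0,-0.773],[-0.051,-0.017,0.009,0,0,-0.773],[-0.051,-0.017,0.07,0,0,-0.773],[-0.051,-0.017,0.129,0,0,-0.773],[-0.051,-0.017,0.129,0,0,-0.773]]}}

```text
clock: 24.42
tool_pos: [0.5601, 0.1312, 0.1164]
orientation: [179.7, 0.3, -31.1]
force: [-0.1, -0.4, 1.2]
opening: 0.0395
gripper_force: 0.0
```

Call:
{"op": "carry_out", "data": {"rows": [[0,0,0,0,0,0],[0,0,0,0,0,0],[0,0,0,0,0,0],[0,0,0,0,0,0]], "grip": -1}}

```text
clock: 24.92
tool_pos: [0.5644, 0.1331, 0.1219]
orientation: [-179.7, -0.0, -30.9]
force: [-1.0, 1.2, 6.8]
opening: 0.0173
gripper_force: 30.0
```

Call:
{"op": "carry_out", "data": {"rows": [[-0.0006,0.007,0,0,0,0.157],[-0.0022,0.0139,0,0,0,0.314],[-0.0049,0.0204,0,0,0,0.471],[-0.0086,0.0265,0,0,0,0.628],[-0.0132,0.0318,0,0,0,0.785],[-0.0186,0.0364,0,0,0,0.942],[-0.0246,0.0401,0,0,0,1.1],[-0.0311,0.0428,0,0,0,1.257]]}}

```text
clock: 25.92
tool_pos: [0.5139, 0.111, 0.1217]
orientation: [180.0, 0.1, -103.2]
force: [-7.5, -2.6, 14.9]
opening: 0.0172
gripper_force: 30.0
```

Call:
{"op": "carry_out", "data": {"rows": [[-0.0006,0.007,0,0,0,0.157],[-0.0022,0.0139,0,0,0,0.314],[-0.0053,0.0211,0,0,0,0.489],[-0.0053,0.0211,0,0,0,0.489]]}}

```text
clock: 26.42
tool_pos: [0.4938, 0.1204, 0.1217]
orientation: [179.9, -0.0, -131.1]
force: [-8.4, -5.1, 16.3]
opening: 0.0172
gripper_force: 30.0
```

Call:
{"op": "carry_out", "data": {"rows": [[0,0,0,0,0,0],[0,0,0,0,0,0],[0,0,-0.06,0,0,0],[0,0,-0.12,0,0,0],[0,0,-0.13,0,0,0]], "grip": -0.1}}

```text
clock: 27.05
tool_pos: [0.4971, 0.1221, 0.2543]
orientation: [-180.0, 0.5, -130.9]
force: [0.1, -0.4, -0.4]
opening: 0.0393
gripper_force: 0.0
```

```bash
python3 - <<'E'
from h import *
M=T();print(telemetry.get_obs()['joint_pos'].round(1))
rel(M,look2(45,50,.27),look2(45,25,.26))
E
```

```text
[ 35.8   3.7 -17.3  -0.1 -68.5 -76.7]
[-0.0409, -0.107, 0.0441, -0.03, -0.5675, -0.097] [0.605 0.083 0.211]
[0.0446, 0.0, 0.0051, 0.0, -0.4363, -0.0] [0.585 0.055 0.182]
```

Call:
{"op": "carry_out", "data": {"rows": [[-0.014,-0.036,0.015,0,-0.18,-0.03],[-0.027,-0.071,0.029,-0.02,-0.37,-0.06],[-0.041,-0.107,0.044,-0.03,-0.567,-0.097],[-0.041,-0.107,0.044,-0.03,-0.567,-0.097],[-0.041,-0.107,0.044,-0.03,-0.567,-0.097],[-0.041,-0.107,0.044,-0.03,-0.567,-0.097],[-0.041,-0.107,0.044,-0.03,-0.567,-0.097]], "grip": -1}}

```text
clock: 27.92
tool_pos: [0.6024, 0.083, 0.2058]
orientation: [179.8, 32.5, -125.3]
force: [0.2, 0.4, 0.1]
opening: 0.0003
gripper_force: 0.0
```

```bash
python3 - <<'E'
from h import *
M=T();np.save("MA4.npy",M);cv2.imwrite("pics/A4.png",viewer.snapshot("wrist")[...,::-1]);rel(M,look2(45,22,.26))
E
```

```text
[0.0455, -0.0021, 0.0031, 0.0031, -0.4967, -0.0016] [0.583 0.052 0.179]
```

Call:
{"op": "carry_out", "data": {"rows": [[0.015,-0.001,0.001,0,-0.165,0],[0.03,-0.001,0.002,0,-0.33,0],[0.045,-0.002,0.003,0.003,-0.497,0],[0.045,-0.002,0.003,0.003,-0.497,0],[0.045,-0.002,0.003,0.003,-0.497,0],[0.045,-0.002,0.003,0.003,-0.497,0]]}}

```text
clock: 28.72
tool_pos: [0.5835, 0.0517, 0.1791]
orientation: [179.9, 61.0, -125.4]
force: [-0.3, 0.7, -0.1]
opening: 0.0007
gripper_force: 0.0
```

```bash
python3 - <<'E'
from gap import *
M=T();np.save("MB4.npy",M);cv2.imwrite("pics/B4.png",viewer.snapshot("wrist")[...,::-1]);MA=np.load("MA4.npy")
for a,b in zip(holes("pics/A4.png",MA,.113),holes("pics/B4.png",M,.113)):
    p,g=tri(ray("wrist",a,MA),ray("wrist",b,M));print(np.round(a,1),np.round(b,1),J(p).round(2),round(g*1e3,2))
edge3("pics/A4.png","pics/B4.png",MA,M,range(242,298,2),range(256,300,2),(165,236),(180,230))
crop2(["pics/A4.png","pics/B4.png"],[MA,M],.108,"pics/AB4.png")
E
```

```text
[268.3 195.5] [269.4 182.5] [100.03 -40.29 114.06] 1.88
[257.5 176.5] [260.9 173.2] [ 90.29 -62.86 112.81] 0.02
[228.9 168.2] [230.3 170.6] [ 99.98 -88.27 114.33] 1.23
[103.28 -45.   114.23] [103.96 -65.   114.03] [104.64 -85.   113.84] dir [ 0.034 -0.999 -0.01 ] res 0.05 0.04 22 22 [[254.0, 190.7], [296.0, 218.4]] [[256.0, 203.5], [298.0, 215.9]]
crop 175 171
crop 171 175
```

View pics/AB4.png

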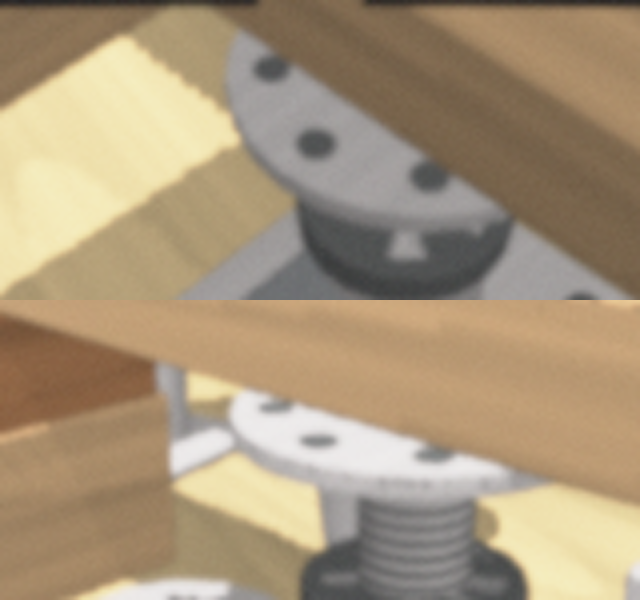

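Head top is at about 112.8 and the joist at about 113.9, so roughly 0.9 mm is left. The picture shows the edge near the holes with a thin dark strip beneath it. I save scene reference frames at this pose for a lift check, then do the last small turn.

```bash
python3 - <<'E'
from h import *
np.save("ref.npy",np.mean([viewer.snapshot("scene").astype(float) for _ in range(6)],0));np.save("refw.npy",np.mean([viewer.snapshot("wrist").astype(float) for _ in range(4)],0))
print(telemetry.get_obs()['clock'],telemetry.get_obs()['joint_pos']);a=np.radians(-130)
go((.54,.1,.25,-130),(.4945,.1212,.25,-130))
E
```

```text
29.275 [-21.48912885  16.27767615 -18.56252402 -71.87279491 -63.39973844
  26.85428302]
[-0.0693, 0.0634, -0.0217, 0.0447, 1.0648, 0.073]
[0.013, 0.0485, 0.0, 0.0, 0.0, -0.0]
```

Call:
{"op": "carry_out", "data": {"rows": [[-0.069,0.063,-0.022,0.045,1.065,0.075],[-0.069,0.063,-0.022,0.045,1.065,0.075],[-0.069,0.063,-0.022,0.045,1.065,0.075],[-0.069,0.063,-0.022,0.045,1.065,0.075],[-0.069,0.063,-0.022,0.045,1.065,0.075],[-0.069,0.063,-0.022,0.045,1.065,0.075],[-0.069,0.063,-0.022,0.045,1.065,0.075]], "grip": -0.1}}

```text
clock: 30.15
tool_pos: [0.5403, 0.0996, 0.2515]
orientation: [-179.9, -0.2, -130.1]
force: [0.6, 0.3, -1.1]
opening: 0.0397
gripper_force: 0.0
```

```bash
python3 - <<'E'
from h import *
go((.4938,.1206,.25,-131),(.4938,.1206,.12,-131))
E
```

```text
[0.0139, 0.0491, 0.0014, -0.0026, -0.0037, 0.0153]
[-0.0, -0.0, 0.13, -0.0, 0.0, 0.0]
```

Call:
{"op": "carry_out", "data": {"rows": [[0.014,0.049,0,0,0,0.015],[0.014,0.049,0,0,0,0.015],[0.014,0.049,0.065,0,0,0.015],[0.014,0.049,0.13,0,0,0.015],[0.014,0.049,0.13,0,0,0.015],[0.014,0.049,0.13,0,0,0.015]]}}

```text
clock: 30.9
tool_pos: [0.4948, 0.1203, 0.1215]
orientation: [-180.0, 0.0, -131.0]
force: [0.7, 0.1, 0.4]
opening: 0.039
gripper_force: 0.0
```

Call:
{"op": "carry_out", "data": {"rows": [[0,0,0,0,0,0],[0,0,0,0,0,0],[0,0,0,0,0,0],[0,0,0,0,0,0]], "grip": -1}}

```text
clock: 31.4
tool_pos: [0.4942, 0.1205, 0.121]
orientation: [180.0, 0.1, -130.9]
force: [-2.0, 0.9, 7.5]
opening: 0.0173
gripper_force: 30.0
```

Call:
{"op": "carry_out", "data": {"rows": [[-0.0006,0.007,0,0,0,0.157],[-0.0022,0.0139,0,0,0,0.314],[-0.0049,0.0204,0,0,0,0.471],[-0.0049,0.0204,0,0,0,0.471]]}}

```text
clock: 31.9
tool_pos: [0.4802, 0.1371, 0.121]
orientation: [180.0, -0.1, -158.0]
force: [-8.9, -0.7, 14.2]
opening: 0.0173
gripper_force: 30.0
```

Call:
{"op": "carry_out", "data": {"rows": [[0,0,0,0,0,0],[0,0,0,0,0,0],[0,0,-0.06,0,0,0],[0,0,-0.12,0,0,0],[0,0,-0.13,0,0,0]], "grip": -0.1}}

```text
clock: 32.52
tool_pos: [0.4835, 0.1381, 0.2544]
orientation: [179.9, 0.4, -157.9]
force: [-0.2, 0.3, -1.3]
opening: 0.0399
gripper_force: 0.0
```

```bash
python3 - <<'E'
from h import *
rel(T(),np.load("MA4.npy"),np.load("MB4.npy"))
E
```

```text
[-0.0892, -0.0958, 0.0491, -0.166, -0.5442, -0.5558] [0.602 0.083 0.206]
[0.0451, -0.0026, 0.0029, 0.0034, -0.496, 0.0001] [0.583 0.052 0.179]
```

Call:
{"op": "carry_out", "data": {"rows": [[-0.022,-0.024,0.012,-0.04,-0.135,-0.14],[-0.045,-0.048,0.025,-0.08,-0.27,-0.28],[-0.067,-0.072,0.037,-0.125,-0.41,-0.42],[-0.089,-0.096,0.049,-0.166,-0.544,-0.556],[-0.089,-0.096,0.049,-0.166,-0.544,-0.556],[-0.089,-0.096,0.049,-0.166,-0.544,-0.556],[-0.089,-0.096,0.049,-0.166,-0.544,-0.556],[-0.089,-0.096,0.049,-0.166,-0.544,-0.556]], "grip": -1}}

```text
clock: 33.52
tool_pos: [0.5997, 0.0817, 0.2005]
orientation: [179.5, 32.1, -125.4]
force: [-0.5, 0.6, 0.5]
opening: 0.0007
gripper_force: 0.0
```

```bash
python3 - <<'E'
from h import *
M=T();np.save("MA5.npy",M);cv2.imwrite("pics/A5.png",viewer.snapshot("wrist")[...,::-1]);rel(M,np.load("MB4.npy"))
E
```

```text
[0.0401, -0.0041, 0.0001, 0.0057, -0.5039, -0.0031] [0.583 0.052 0.179]
```

Call:
{"op": "carry_out", "data": {"rows": [[0.013,-0.001,0,0.002,-0.165,0],[0.026,-0.003,0,0.004,-0.33,0],[0.04,-0.004,0,0.006,-0.504,-0.003],[0.04,-0.004,0,0.006,-0.504,-0.003],[0.04,-0.004,0,0.006,-0.504,-0.003],[0.04,-0.004,0,0.006,-0.504,-0.003]]}}

```text
clock: 34.33
tool_pos: [0.5838, 0.052, 0.1797]
orientation: [-180.0, 60.9, -125.2]
force: [-0.4, -0.8, -0.1]
opening: 0.0006
gripper_force: 0.0
```

```bash
python3 - <<'E'
from gap import *
M=T();np.save("MB5.npy",M);cv2.imwrite("pics/B5.png",viewer.snapshot("wrist")[...,::-1]);MA=np.load("MA5.npy")
s=np.mean([viewer.snapshot("scene").astype(float) for _ in range(6)],0);np.save("s5.npy",s)
for a,b in zip(holes("pics/A5.png",MA,.1138),holes("pics/B5.png",M,.1138)):
    p,g=tri(ray("wrist",a,MA),ray("wrist",b,M));print(np.round(a,1),np.round(b,1),J(p).round(2),round(g*1e3,2))
edge3("pics/A5.png","pics/B5.png",MA,M,range(242,298,2),range(256,300,2),(165,236),(180,230))
r=np.load("ref.npy");g=lambda x:cv2.cvtColor(x.astype(np.float32),cv2.COLOR_RGB2GRAY)
for n,(x,y,w,h) in {"joistL":(176,200,90,55),"joistM":(270,205,100,45),"joistR":(375,210,90,55),"block":(190,240,40,30),"hammer":(190,300,140,55)}.items():
    print(n,np.round(cv2.phaseCorrelate(g(r)[y:y+h,x:x+w].copy(),g(s)[y:y+h,x:x+w].copy(),cv2.createHanningWindow((w,h),cv2.CV_32F)),3))
o=telemetry.get_obs();print(o['clock'],o['joint_pos'])
# edge position relative to head in B: project edge onto head plane in A and B
for n,MM,rr,vv in(("A4",np.load("MA4.npy"),range(242,298,2),(165,236)),("B4",np.load("MB4.npy"),range(256,300,2),(180,230)),("A5",MA,range(242,298,2),(165,236)),("B5",M,range(256,300,2),(180,230))):
    E=robust(edge(f"pics/{n}.png",0,rr,*vv));h=.1129 if "4" in n else .1138
    P=np.array([J(plane(ray("wrist",(511-u,383-v),MM),h)) for u,v in E]);k=np.polyfit(P[:,1],P[:,0],1);print(n,"edge x on head plane at y=-65:",np.polyval(k,-65).round(2))
E
```

```text
[266.3 203.1] [269.6 182.5] [100.13 -40.21 114.78] 1.58
[255.5 184.3] [260.8 173.3] [ 90.21 -62.99 113.72] 0.1
[226.6 176.7] [230.4 170.7] [100.44 -87.83 115.  ] 1.16
[103.38 -45.   114.98] [103.56 -65.   115.01] [103.75 -85.   115.04] dir [-0.009  1.    -0.001] res 0.04 0.05 23 22 [[252.0, 180.7], [296.0, 209.6]] [[256.0, 203.5], [298.0, 216.0]]Traceback (most recent call last):
  File "<stdin>", line 9, in <module>
    return _wrapfunc(a, 'round', decimals=decimals, out=out)
    return _wrapit(obj, method, *args, **kwds)
    conv = _array_converter(obj)
ValueError: setting an array element with a sequence. The requested array has an inhomogeneous shape after 1 dimensions. The detected shape was (2,) + inhomogeneous part.
```

```bash
python3 - <<'E'
from gap import *
r=np.load("ref.npy");s=np.load("s5.npy");g=lambda x:cv2.cvtColor(x.astype(np.float32),cv2.COLOR_RGB2GRAY)
for n,(x,y,w,h) in {"joistL":(176,200,90,55),"joistM":(270,205,100,45),"joistR":(375,210,90,55),"block":(190,240,40,30),"hammer":(190,300,140,55),"head":(290,240,60,40)}.items():
    q,c=cv2.phaseCorrelate(g(r)[y:y+h,x:x+w].copy(),g(s)[y:y+h,x:x+w].copy(),cv2.createHanningWindow((w,h),cv2.CV_32F));print(n,np.round(q,3),round(c,2))
print(telemetry.get_obs()['clock'],telemetry.get_obs()['joint_pos'].round(2))
print("px per mm lift",proj("scene",jack(.15,-.065,.1548))-proj("scene",jack(.15,-.065,.1538)))
for n,MM,rr,vv in(("A2",np.load("MA.npy"),range(242,298,2),(178,262)),("B2",np.load("MB.npy"),range(262,314,2),(175,226)),("A3",np.load("MA3.npy"),range(242,298,2),(172,240)),("B3",np.load("MB3.npy"),range(256,306,2),(180,230)),("A4",np.load("MA4.npy"),range(242,298,2),(165,236)),("B4",np.load("MB4.npy"),range(256,300,2),(180,230)),("A5",np.load("MA5.npy"),range(242,298,2),(165,236)),("B5",np.load("MB5.npy"),range(256,300,2),(180,230))):
    E=robust(edge(f"pics/{n}.png",0,rr,*vv));h={"2":.10065,"3":.1098,"4":.1129,"5":.1138}[n[1]]
    L=lambda u,v:J(plane(ray("wrist",(u,v),MM),h))
    P=np.array([L(511-u,383-v) for u,v in E]);k=np.polyfit(P[:,1],P[:,0],1)
    c=L(*holes(f"pics/{n}.png",MM,h)[1]);ro=ray("wrist",(255,180),MM)
    cam=J(ro[0]);cot=(104-cam[0])/(cam[2]-h*1e3)
    print(n,"edge-to-hole x on head plane",round(np.polyval(k,c[1])-c[0],2),"dx per mm gap",round(cot,2))
E
```

```text
joistL [0.121 0.019] 1.09
joistM [0.078 0.433] 0.97
joistR [-0.03  -0.213] 0.98
block [ 0.077 -0.041] 1.04
hammer [ 0.015 -0.044] 1.0
head [-0.073  0.05 ] 1.01
34.675 [-21.32  16.15 -18.49 -71.8  -63.37  26.75]
px per mm lift [ 0.07869648 -0.25444002]
A2 edge-to-hole x on head plane 23.67 dx per mm gap 0.67
B2 edge-to-hole x on head plane 39.09 dx per mm gap 1.67
A3 edge-to-hole x on head plane 16.94 dx per mm gap 0.71
B3 edge-to-hole x on head plane 21.39 dx per mm gap 1.81
A4 edge-to-hole x on head plane 14.54 dx per mm gap 0.73
B4 edge-to-hole x on head plane 16.35 dx per mm gap 2.17
A5 edge-to-hole x on head plane 14.35 dx per mm gap 0.76
B5 edge-to-hole x on head plane 16.14 dx per mm gap 2.17
```

```bash
python3 - <<'E'
from gap import *
n=np.mean([viewer.snapshot("wrist").astype(float) for _ in range(4)],0);np.save("w5.npy",n)
g=lambda x:cv2.cvtColor(x.astype(np.float32),cv2.COLOR_RGB2GRAY).clip(0,255).astype(np.uint8)[::-1,::-1].copy()
for a,b,nm,q in((g(np.load("refw.npy")),g(n),"wrist",1),(g(np.load("ref.npy"))[::-1,::-1].copy(),g(np.load("s5.npy"))[::-1,::-1].copy(),"scene",1)):
    p=cv2.goodFeaturesToTrack(a,160,.02,9)
    d,st,er=cv2.calcOpticalFlowPyrLK(a,b,p,None,winSize=(15,15),criteria=(3,60,.002))
    r,s2,_=cv2.calcOpticalFlowPyrLK(b,a,d,None,winSize=(15,15),criteria=(3,60,.002))
    print(nm)
    for x,y,o in zip(p[:,0],d[:,0],np.linalg.norm(r-p,axis=2)[:,0]):
        if o<.05 and (nm=="wrist" and y[1]>150 or nm=="scene" and 130<y[1]<300 and 160<y[0]<480): print(x.astype(int).tolist(),(y-x).round(2).tolist(),end=' ; ')
print(telemetry.get_obs()['clock'])
E
```

```text
wrist
[255, 158] [-0.009999999776482582, -0.029999999329447746] ; [247, 210] [0.0, 0.029999999329447746] ; [242, 331] [-0.5299999713897705, 0.8899999856948853] ; [276, 214] [-0.029999999329447746, 0.2199999988079071] ; [187, 282] [-0.5099999904632568, 0.3400000035762787] ; [236, 202] [-0.05999999865889549, 0.009999999776482582] ; [238, 171] [0.0, -0.0] ; [267, 170] [-0.03999999910593033, -0.009999999776482582] ; [74, 163] [0.10999999940395355, -0.009999999776482582] ; [191, 263] [-0.5600000023841858, 1.2899999618530273] ; [302, 258] [0.09000000357627869, 0.6600000262260437] ; [491, 273] [0.18000000715255737, 0.8600000143051147] ; [141, 246] [-0.15000000596046448, 0.36000001430511475] ; [215, 219] [0.09000000357627869, 0.23999999463558197] ; [47, 168] [0.0, -0.009999999776482582] ; [227, 201] [0.019999999552965164, 0.12999999523162842] ; [482, 297] [-0.029999999329447746, 1.100000023841858] ; [264, 161] [-0.019999999552965164, 0.009999999776482582] ; [227, 247] [-0.3700000047683716, 1.4299999475479126] ; [201, 275] [-0.5199999809265137, 1.5199999809265137] ; [64, 162] [0.1400000005960
[... 6512 characters left out ...]
552965164, -0.009999999776482582] ; [377, 268] [0.41999998688697815, 0.1599999964237213] ; [217, 288] [0.3199999928474426, 0.18000000715255737] ; [207, 225] [0.5400000214576721, -0.1599999964237213] ; [273, 155] [0.1599999964237213, -0.05999999865889549] ; [269, 174] [0.14000000059604645, 0.07999999821186066] ; [257, 206] [0.029999999329447746, -0.03999999910593033] ; [364, 267] [0.3799999952316284, 0.09000000357627869] ; [407, 266] [0.019999999552965164, 0.009999999776482582] ; [287, 175] [0.03999999910593033, -0.05999999865889549] ; [256, 291] [0.27000001072883606, 0.15000000596046448] ; [230, 289] [0.4099999964237213, 0.17000000178813934] ; [397, 280] [0.0, -0.019999999552965164] ; 34.875
```

Optical flow between the two identical poses shows the joist moved up about 0.15 px in the scene view while the blocks stayed put. That means it is lifted about 0.6 mm, so contact was passed. I turn the crank back about 19°.

```bash
python3 - <<'E'
from h import *
go((.53,.1,.25,-145),(.4803,.1371,.25,-158))
E
```

```text
[-0.0657, 0.0716, -0.0268, 0.1835, 1.0539, 0.3113]
[0.0194, 0.0589, 0.0, -0.0, -0.0, 0.2269]
```

Call:
{"op": "carry_out", "data": {"rows": [[-0.066,0.072,-0.027,0.184,1.054,0.311],[-0.066,0.072,-0.027,0.184,1.054,0.311],[-0.066,0.072,-0.027,0.184,1.054,0.311],[-0.066,0.072,-0.027,0.184,1.054,0.311],[-0.066,0.072,-0.027,0.184,1.054,0.311],[-0.066,0.072,-0.027,0.184,1.054,0.311],[-0.066,0.072,-0.027,0.184,1.054,0.311]], "grip": -0.1}}

```text
clock: 35.75
tool_pos: [0.5298, 0.1003, 0.2522]
orientation: [178.0, 7.8, -142.4]
force: [0.1, -0.5, -0.1]
opening: 0.039
gripper_force: 0.0
```

```bash
python3 - <<'E'
from h import *
go((.4803,.1371,.25,-158))
E
```

```text
[0.017, 0.0593, 0.002, 0.053, 0.1301, 0.2733]
```

Call:
{"op": "carry_out", "data": {"rows": [[0.017,0.059,0.002,0.053,0.13,0.273],[0.017,0.059,0.002,0.053,0.13,0.273],[0.017,0.059,0.002,0.053,0.13,0.273],[0.017,0.059,0.002,0.053,0.13,0.273]]}}

```text
clock: 36.25
tool_pos: [0.4804, 0.1364, 0.2481]
orientation: [179.7, 0.1, -157.7]
force: [0.5, -1.0, -0.3]
opening: 0.0392
gripper_force: 0.0
```

```bash
python3 - <<'E'
from h import *
go((.4803,.1371,.121,-158))
E
```

```text
[0.0, 0.0, 0.1271, 0.0048, 0.0016, 0.0045]
```

Call:
{"op": "carry_out", "data": {"rows": [[0,0,0.063,0.004,0.001,0.004],[0,0,0.127,0.004,0.001,0.004],[0,0,0.127,0.004,0.001,0.004],[0,0,0.127,0.004,0.001,0.004]]}}

```text
clock: 36.75
tool_pos: [0.4816, 0.1371, 0.1232]
orientation: [-180.0, 0.1, -158.1]
force: [0.0, 0.7, 1.5]
opening: 0.039
gripper_force: 0.0
```

Call:
{"op": "carry_out", "data": {"rows": [[0,0,0,0,0,0],[0,0,0,0,0,0],[0,0,0,0,0,0],[0,0,0,0,0,0]], "grip": -1}}

```text
clock: 37.25
tool_pos: [0.4807, 0.1374, 0.1224]
orientation: [180.0, 0.1, -158.1]
force: [-1.5, -0.5, 6.5]
opening: 0.0175
gripper_force: 30.0
```

Call:
{"op": "carry_out", "data": {"rows": [[-0.0006,-0.0074,0,0,0,-0.166],[-0.0025,-0.0147,0,0,0,-0.332],[-0.0025,-0.0147,0,0,0,-0.332]]}}

```text
clock: 37.62
tool_pos: [0.4901, 0.1249, 0.1224]
orientation: [-179.9, 0.2, -138.9]
force: [4.9, -0.2, 1.9]
opening: 0.0174
gripper_force: 30.0
```

Call:
{"op": "carry_out", "data": {"rows": [[0,0,0,0,0,0],[0,0,0,0,0,0],[0,0,-0.06,0,0,0],[0,0,-0.12,0,0,0],[0,0,-0.13,0,0,0]], "grip": -0.1}}

```text
clock: 38.25
tool_pos: [0.4893, 0.1252, 0.2555]
orientation: [-179.9, 0.4, -139.0]
force: [-1.0, -1.3, -1.0]
opening: 0.0395
gripper_force: 0.0
```

```bash
python3 - <<'E'
from h import *
U=np.load("MA4.npy");rel(T(),U,np.load("MB5.npy"))
E
```

```text
[-0.0574, -0.1059, 0.0502, -0.074, -0.5586, -0.2347] [0.602 0.083 0.206]
[0.0444, -0.0027, 0.0026, 0.0034, -0.4955, -0.0014] [0.584 0.052 0.18 ]
```

Call:
{"op": "carry_out", "data": {"rows": [[-0.014,-0.026,0.012,-0.018,-0.14,-0.058],[-0.028,-0.053,0.025,-0.037,-0.28,-0.117],[-0.043,-0.08,0.038,-0.055,-0.42,-0.176],[-0.057,-0.106,0.05,-0.074,-0.559,-0.235],[-0.057,-0.106,0.05,-0.074,-0.559,-0.235]], "grip": -1}}

```text
clock: 38.88
tool_pos: [0.6003, 0.0801, 0.199]
orientation: [179.4, 32.3, -125.6]
force: [-0.0, 0.8, 0.1]
opening: 0.0006
gripper_force: 0.0
```

```bash
python3 - <<'E'
from h import *
rel(T(),np.load("MB4.npy"))
E
```

```text
[0.0385, -0.0029, -0.0007, 0.0052, -0.5009, -0.0054] [0.583 0.052 0.179]
```

Call:
{"op": "carry_out", "data": {"rows": [[0.013,-0.001,0,0.002,-0.165,0],[0.026,-0.002,0,0.004,-0.33,0],[0.038,-0.003,-0.001,0.005,-0.501,-0.005],[0.038,-0.003,-0.001,0.005,-0.501,-0.005],[0.038,-0.003,-0.001,0.005,-0.501,-0.005],[0.038,-0.003,-0.001,0.005,-0.501,-0.005]]}}

```text
clock: 39.62
tool_pos: [0.5841, 0.0534, 0.1817]
orientation: [-179.9, 60.9, -125.1]
force: [-0.0, 0.0, 0.2]
opening: 0.0006
gripper_force: 0.0
```

```bash
python3 - <<'E'
from gap import *
s=np.mean([viewer.snapshot("scene").astype(float) for _ in range(6)],0);np.save("s6.npy",s)
w=np.mean([viewer.snapshot("wrist").astype(float) for _ in range(3)],0);np.save("w6.npy",w)
o=telemetry.get_obs();print(o['clock'],o['joint_pos'].round(2))
g=lambda x:cv2.cvtColor(x.astype(np.float32),cv2.COLOR_RGB2GRAY).clip(0,255).astype(np.uint8)
ref,s5=g(np.load("ref.npy")),g(np.load("s5.npy"));m=np.zeros_like(ref)
cv2.fillConvexPoly(m,np.array([[178,198],[464,216],[464,248],[178,232]]),255)
p=cv2.goodFeaturesToTrack(ref,80,.005,6,mask=m)
for n,a,b in(("s5-ref",ref,s5),("s6-ref",ref,g(s)),("s6-s5",s5,g(s))):
    d,st,e=cv2.calcOpticalFlowPyrLK(a,b,p,None,winSize=(13,13),criteria=(3,60,.002));r,_,_=cv2.calcOpticalFlowPyrLK(b,a,d,None,winSize=(13,13),criteria=(3,60,.002))
    k=(np.linalg.norm(r-p,axis=2)[:,0]<.05);v=(d-p)[k,0];x=p[k,0,0];print(n,k.sum(),"median",np.median(v,0).round(3),[(np.median(v[(x>=l)&(x<l+95),1])).round(3) for l in(178,273,368)])
def he(ww):  # hole-edge separation in wrist image B
    cv2.imwrite("pics/t.png",ww[...,::-1]);E=robust(edge("pics/t.png",0,range(256,300,2),180,230));M=np.load("MB4.npy");h=holes("pics/t.png",M,.1133)
    k=np.polyfit(E[:,0],E[:,1],1);return [round(383-y-np.polyval(k,511-x),2) for x,y in h]
for n in("refw","w5","w6"):print(n,he(np.load(n+".npy")))
E
```

```text
40.075 [-21.07  15.9  -18.4  -71.64 -63.29  26.34]
s5-ref 29 median [ 0.041 -0.166] [np.float32(-0.171), np.float32(-0.115), np.float32(-0.166)]
s6-ref 32 median [ 0.084 -0.026] [np.float32(-0.013), np.float32(-0.019), np.float32(-0.056)]
s6-s5 29 median [0.03  0.133] [np.float32(0.177), np.float32(0.09), np.float32(0.105)]
refw [np.float64(1.35), np.float64(8.01), np.float64(1.5)]
w5 [np.float64(1.15), np.float64(7.99), np.float64(1.44)]
w6 [np.float64(1.67), np.float64(-0.9), np.float64(1.95)][ WARN:0@2.876] global loadsave.cpp:1063 imwrite_ Unsupported depth image for selected encoder is fallbacked to CV_8U.
```

```bash
python3 - <<'E'
from gap import *
g=lambda x:cv2.cvtColor(x.astype(np.float32),cv2.COLOR_RGB2GRAY).clip(0,255).astype(np.uint8)
s0=cv2.cvtColor(cv2.imread("pics/scene0.png"),cv2.COLOR_BGR2GRAY);m=np.zeros_like(s0)
cv2.fillConvexPoly(m,np.array([[176,196],[466,214],[466,252],[176,236]]),255)
st=np.zeros_like(s0);cv2.rectangle(st,(150,275),(490,350),255,-1)
for nm,mm in(("joist",m),("static",st)):
    p=cv2.goodFeaturesToTrack(s0,120,.005,5,mask=mm)
    for n in("ref","s5","s6"):
        b=g(np.load(n+".npy"));d,_,_=cv2.calcOpticalFlowPyrLK(s0,b,p,None,winSize=(13,13),criteria=(3,60,.002));r,_,_=cv2.calcOpticalFlowPyrLK(b,s0,d,None,winSize=(13,13),criteria=(3,60,.002))
        k=(np.linalg.norm(r-p,axis=2)[:,0]<.08)&(np.linalg.norm(d-p,axis=2)[:,0]<1.5);v=(d-p)[k,0];x=p[k,0,0];print(nm,n,k.sum(),np.median(v,0).round(3),[np.median(v[(x>=l)&(x<l+97),1]).round(3) for l in(176,273,370)],"sd",v[:,1].std().round(2))
go((.5464,.0309,.25,-100))
print(telemetry.get_obs()['joint_pos'].round(1))
E
```

```text
joist ref 23 [-0.017  0.059] [np.float32(0.233), np.float32(-0.057), np.float32(0.106)] sd 0.12
joist s5 16 [ 0.007 -0.269] [np.float32(nan), np.float32(-0.222), np.float32(-0.306)] sd 0.11
joist s6 20 [ 0.073 -0.053] [np.float32(nan), np.float32(-0.068), np.float32(0.003)] sd 0.11
static ref 98 [-0.014 -0.036] [np.float32(-0.127), np.float32(-0.06), np.float32(-0.015)] sd 0.11
static s5 96 [-0.003 -0.007] [np.float32(-0.108), np.float32(0.017), np.float32(-0.028)] sd 0.1
static s6 98 [-0.005 -0.027] [np.float32(-0.122), np.float32(-0.036), np.float32(-0.025)] sd 0.11
[-0.0398, 0.0176, -0.0682, -0.2344, 1.0454, -0.3949]
[-21.1  15.9 -18.4 -71.6 -63.3  26.3]
  return _methods._mean(a, axis=axis, dtype=dtype,
  ret = ret.dtype.type(ret / rcount)
```

The joist is now within about 0.1 mm of its unlifted position, so the head is just touching. On to the lock screw.

Call:
{"op": "carry_out", "data": {"rows": [[-0.04,0.018,-0.068,-0.234,1.045,-0.395],[-0.04,0.018,-0.068,-0.234,1.045,-0.395],[-0.04,0.018,-0.068,-0.234,1.045,-0.395],[-0.04,0.018,-0.068,-0.234,1.045,-0.395],[-0.04,0.018,-0.068,-0.234,1.045,-0.395],[-0.04,0.018,-0.068,-0.234,1.045,-0.395],[-0.04,0.018,-0.068,-0.234,1.045,-0.395],[-0.04,0.018,-0.068,-0.234,1.045,-0.395]], "grip": 0.3}}

```text
clock: 41.08
tool_pos: [0.5459, 0.0317, 0.2491]
orientation: [179.9, 0.1, -100.0]
force: [-0.6, -0.5, -0.6]
opening: 0.057
gripper_force: 0.0
```

```bash
python3 - <<'E'
from h import *
print(plane(ray("wrist",(173*.64,236*.64),np.load("M2.npy")),.127))
M=T();print(M[:3,3]);go((.546,.032,.103,-100))
E
```

```text
[0.54487543 0.0334529  0.127     ]
[0.54587956 0.0316804  0.24910469]
[-0.0001, -0.0002, 0.1461, 0.0013, 0.0017, -0.0003]
```

Call:
{"op": "carry_out", "data": {"rows": [[0,0,0.05,0,0,0],[-0.001,0,0.1,0,0,0],[-0.001,0,0.13,0,0,0],[-0.001,0,0.145,0,0,0],[-0.001,0,0.145,0,0,0]]}}

```text
clock: 41.7
tool_pos: [0.5462, 0.0311, 0.1046]
orientation: [180.0, 0.0, -100.2]
force: [0.6, 1.0, 0.6]
opening: 0.0568
gripper_force: 0.0
```

Call:
{"op": "carry_out", "data": {"rows": [[0,0,0,0,0,0],[0,0,0,0,0,0],[0,0,0,0,0,0],[0,0,0,0,0,0]], "grip": -1}}

```text
clock: 42.2
tool_pos: [0.5472, 0.0322, 0.1055]
orientation: [-179.9, 0.1, -100.0]
force: [1.6, -1.1, 3.4]
opening: 0.0292
gripper_force: 30.0
```

Call:
{"op": "carry_out", "data": {"rows": [[0,0,0,0,0,0.12],[0,0,0,0,0,0.24],[0,0,0,0,0,0.36],[0,0,0,0,0,0.48]]}}

```text
clock: 42.7
tool_pos: [0.5473, 0.0321, 0.1055]
orientation: [-179.9, 0.1, -127.7]
force: [1.2, -1.8, 2.9]
opening: 0.0289
gripper_force: 30.0
```

```bash
python3 -c "
from h import *
o=telemetry.get_obs();print(o['clock'],o['orientation'],o['moment'],o['force'],o['joint_pos'].round(1),o['opening'])"
```

```text
42.7 [-1.79945570e+02  9.40396996e-02 -1.27747285e+02] [-0.44369006 -0.56142342  0.01535882] [ 1.22306337 -1.83952473  2.86683706] [ 23.8  15.1 -24.7   0.  -50.2 -61.6] 0.02890335803922185
```

Turning smoothly; continuing in small increments and watching the moment.

Call:
{"op": "carry_out", "data": {"rows": [[0,0,0,0,0,0.08],[0,0,0,0,0,0.16],[0,0,0,0,0,0.24],[0,0,0,0,0,0.24]]}}

```text
clock: 43.2
tool_pos: [0.5474, 0.0321, 0.1055]
orientation: [-180.0, 0.1, -141.3]
force: [2.5, -1.5, 4.4]
opening: 0.029
gripper_force: 30.0
```

```bash
python3 -c "
from h import *
o=telemetry.get_obs();print(o['clock'],o['orientation'],o['moment'],o['force'])"
```

```text
43.2 [-1.79968470e+02  1.13217583e-01 -1.41254868e+02] [-0.52424097 -0.79042482 -0.01360954] [ 2.501169   -1.48895097  4.42789584]
```

Call:
{"op": "carry_out", "data": {"rows": [[0,0,0,0,0,0.08],[0,0,0,0,0,0.16],[0,0,0,0,0,0.24],[0,0,0,0,0,0.24]]}}

```text
clock: 43.7
tool_pos: [0.5475, 0.0321, 0.1056]
orientation: [-180.0, 0.1, -154.9]
force: [3.3, -2.0, 5.4]
opening: 0.0295
gripper_force: 30.0
```

```bash
python3 -c "
from h import *
o=telemetry.get_obs();print(o['clock'],o['orientation'],o['moment'],o['force'])"
```

```text
43.7 [-1.79982085e+02  1.27655739e-01 -1.54878396e+02] [-0.80583552 -1.27312388  0.34967129] [ 3.34774203 -2.04496052  5.36029347]
```

Call:
{"op": "carry_out", "data": {"rows": [[0,0,0,0,0,0.08],[0,0,0,0,0,0.16],[0,0,0,0,0,0.26],[0,0,0,0,0,0.26]]}}

```text
clock: 44.2
tool_pos: [0.547, 0.0319, 0.1054]
orientation: [180.0, 0.1, -169.8]
force: [3.2, -2.8, 5.9]
opening: 0.0293
gripper_force: 30.0
```

```bash
python3 -c "
from h import *
o=telemetry.get_obs();print(o['clock'],o['orientation'],o['moment'],o['force'])"
```

```text
44.2 [ 1.79986673e+02  7.18148370e-02 -1.69809855e+02] [-0.9801427  -0.79791079  0.27637706] [ 3.18941498 -2.8094486   5.86295077]
```

The total is 1.22 rad and the moment holds at about 0.3 N m (against 0.04 free), so the lock is seated. Release and rise.

Call:
{"op": "carry_out", "data": {"rows": [[0,0,0,0,0,0],[0,0,0,0,0,0],[0,0,0,0,0,0],[0,0,-0.05,0,0,0],[0,0,-0.11,0,0,0],[0,0,-0.15,0,0,0],[0,0,-0.15,0,0,0]], "grip": 0.3}}

```text
clock: 45.08
tool_pos: [0.5479, 0.0324, 0.2583]
orientation: [179.9, 0.4, -169.9]
force: [0.4, 0.9, -0.9]
opening: 0.0571
gripper_force: 0.0
```

```bash
python3 - <<'E'
from gap import *
s=np.mean([viewer.snapshot("scene").astype(float) for _ in range(6)],0);cv2.imwrite("pics/s7.png",s[...,::-1].astype(np.uint8))
g=lambda x:cv2.cvtColor(x.astype(np.float32),cv2.COLOR_RGB2GRAY).clip(0,255).astype(np.uint8)
s0=cv2.cvtColor(cv2.imread("pics/scene0.png"),cv2.COLOR_BGR2GRAY)
for nm,poly in(("joist",[[176,196],[466,214],[466,252],[176,236]]),("spare",[[205,150],[248,150],[248,203],[205,203]])):
    m=np.zeros_like(s0);cv2.fillConvexPoly(m,np.array(poly),255);p=cv2.goodFeaturesToTrack(s0,120,.005,5,mask=m)
    d,_,_=cv2.calcOpticalFlowPyrLK(s0,g(s),p,None,winSize=(13,13));v=(d-p)[:,0];k=np.linalg.norm(v,axis=1)<1.5;print(nm,k.sum(),len(k),np.median(v[k],0).round(3))
o=telemetry.get_obs();print(o['clock'],o['tool_pos'],o['opening'])
E
```

```text
joist 31 110 [-0.092  0.029]
spare 13 33 [-0.019 -0.085]
45.375 [0.5457808  0.03174751 0.25337203] 0.057005587478445904
```

View pics/s7.png

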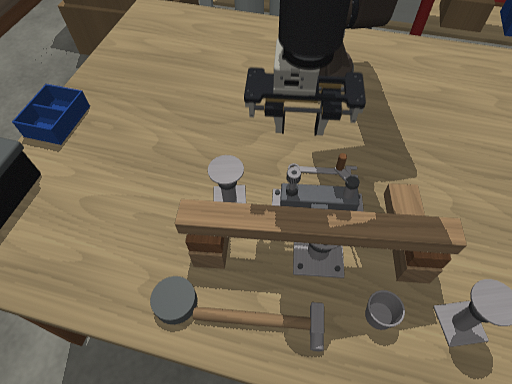

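The joist is on its blocks, the spare is standing at (226,175), the head is up under the joist at (322,243), and the gripper is clear. Handing in.

```bash
python3 -c "
from plant import workorder
print(workorder.close_job())"
```

```text
the job is handed in; nothing more can be done
None
```

The job is handed in: the jack head touches the joist to within about 0.1 mm by image flow, after I overshot, lifted the joist about 0.6–1 mm and turned the crank back 19°; the lock screw is seated, the gripper is clear, and the spare still stands where it was.

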